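# Load walnut blanks into the laser engraver, set its bed and lock the guard

## Task

Get the desktop laser engraver ready for a batch and start it: press its sprung red hook down through the gap in front of the amber window to free the window and slide that fully open, lay every dark walnut blank that is on the bench flat inside a marked outline on the bed (one blank to an outline, long side along the outline's), and wind the bed down by turning the crank exactly three full turns clockwise (seen from above) from where it stands. Then slide the window fully shut so that the hook catches it again, and press the green start button once everything is ready. Leave the chisel, the masking tape and the glue bottle where they are.

Things in the scene. Friction and masses are not known exactly. Their poses are not given: they have to be found in the camera images.
- machine: White laser engraver, deck 125 mm high. Origin on the bench under its bay's centre; x away from the operator, y left; may stand askew. Positions below are (x, y, height) mm from it. Bay open on top: x -115 to 115, y -155 to 155; gantry and laser head beyond x 85, lower than the deck. Front rail x -200 to -153. Sides at y 170 and -330; right deck: start button, crank and, unused, a red stop at (150, -245).
- window (a joint): Opening of the amber window, m: 0 shut, 0.2 fully open (stop). It slides to machine +x on deck tracks, about 3 N, and stays where left. With the hook up it has 3.5 mm of play. Panel top 136 mm high; aluminium front bar 15 mm in x (-115 to -100 when shut), 306 mm wide, 117 to 140 mm high.
- window_handle (a point): Middle of the top edge of the window's black handle, an upright fin on the front bar: 12 mm thick (x), 90 mm wide (y), 32 mm tall above the bar. Machine frame (-107.5, -60, 172) when shut; moves with the window.
- hook (a joint): Sprung red hook, rad: 0 up, 0.24 at its stop. A tongue 24 mm wide pivoted at x -195, running +x under the front bar to a barb behind it (x -96 to -78). From 0.1 down the window can be pushed to +x; moved 5 to 12 mm, its bar keeps the hook down; past 37 mm the hook has risen, free of it. Sliding the window shut (a few N more in the last 35 mm), the bar rides over the barb and the hook snaps up.
- latch_gap (a point): Centre of the gap's mouth at deck height, machine frame (-134, 60, 125). The gap, between front rail and window's front bar, is 38 mm in x (-153 to -115), 68 mm in y (26 to 94), 65 mm deep; the tongue crosses it 12 mm below the deck.
- hook_pad (a point): Top of the hook's tongue in mid-gap, 113 mm high at rest, 61 mm from the pivot; moves with the hook. Press it about 9 mm down (6 to 8 N; its stop is at 12 to 14 mm) and, keeping it down, push the front bar to +x off the catch; then come out upwards.
- crank (a joint): Angle of the bed crank, rad, growing clockwise seen from above (a full turn adds 6.283); any value at the start. Clockwise lowers the bed, 3 mm a turn; it stays where left, about 2 N at the knob.
- crank_axis (a point): Vertical crank axis at deck height, machine frame (-40, -235, 125).
- crank_knob_mid (a point): Centre of the crank's upright black knob, diameter 22 mm, 38 mm tall (147 to 185 mm high, this point 166), on an arm of 45 mm radius (steel, 134 to 144 mm high). It spins freely on its pin: it can be gripped and carried round with the gripper's heading unchanged. No dial shows the count.
- start_button (a joint): Travel of the green start button, m: 0 up, 0.006 fully down, sprung (5 N); pressed counts from 0.004.
- start_button_top (a point): Centre of the top of the green start button, diameter 26 mm, machine frame (-150, -245, 144); press straight down.
- outline0 (a point): Centre of marked outline 0 (numbered from the left, +y) on the bed's surface: a blue rectangle 76 mm (x) by 48 mm (y) inside; axes as the machine's. Machine frame (-10, 105), about 80 mm high at the start; it moves with the bed.
- outline1 (a point): Centre of marked outline 1 (numbered from the left, +y) on the bed's surface: a blue rectangle 76 mm (x) by 48 mm (y) inside; axes as the machine's. Machine frame (-10, 35), about 80 mm high at the start; it moves with the bed.
- outline2 (a point): Centre of marked outline 2 (numbered from the left, +y) on the bed's surface: a blue rectangle 76 mm (x) by 48 mm (y) inside; axes as the machine's. Machine frame (-10, -35), about 80 mm high at the start; it moves with the bed.
- outline3 (a point): Centre of marked outline 3 (numbered from the left, +y) on the bed's surface: a blue rectangle 76 mm (x) by 48 mm (y) inside; axes as the machine's. Machine frame (-10, -105), about 80 mm high at the start; it moves with the bed.
- blank0: Dark walnut blank 0, 64 x 36 x 22 mm (x, y, z), about 40 g, lying loose on the bench to the left of the machine; origin at the centre of its underside, x along its length. All blanks are alike. Two to four of the four are there; None when absent.
- blank1: Dark walnut blank 1, 64 x 36 x 22 mm (x, y, z), about 40 g, lying loose on the bench to the left of the machine; origin at the centre of its underside, x along its length. All blanks are alike. Two to four of the four are there; None when absent.
- blank2: Dark walnut blank 2, 64 x 36 x 22 mm (x, y, z), about 40 g, lying loose on the bench to the left of the machine; origin at the centre of its underside, x along its length. All blanks are alike. Two to four of the four are there; None when absent.
- blank3: Dark walnut blank 3, 64 x 36 x 22 mm (x, y, z), about 40 g, lying loose on the bench to the left of the machine; origin at the centre of its underside, x along its length. All blanks are alike. Two to four of the four are there; None when absent.
- chisel: Chisel with a wooden handle, 250 mm long, on the left of the bench; leave alone.
- tape_roll: Roll of masking tape lying flat, 90 mm across; leave alone.
- glue: Yellow glue bottle, 60 mm across, 170 mm tall, standing at the back left; leave alone.
- sanding_block: Cork sanding block, 70 x 42 x 30 mm, lying loose among the blanks; not part of the job. Origin at the centre of its underside, x along its length.
Mind the look-alikes: they are no part of the job. What is shaped like the blank1 but turquoise is not meant.

How it is judged:
On the way, in this order (a step that is already met when the one before it is completed fails the run):
1. the hook is pressed down far enough to free the window (value of joint hook above 0.09 rad), for 0.1 s.
2. the window is slid fully open (value of joint window above 0.19 m), for 0.2 s.
3. every blank lies in an outline, the bed is wound down exactly three turns, the window is shut and the hook has caught it (((x of blank0 in the frame of outline0 between -0.009 and 0.009 m and y of blank0 in the frame of outline0 between -0.009 and 0.009 m and z of blank0 in the frame of outline0 between -0.006 and 0.006 m and angle between the x axis of blank0 and the x axis of outline0, either way round below 0.17 rad) or (x of blank0 in the frame of outline1 between -0.009 and 0.009 m and y of blank0 in the frame of outline1 between -0.009 and 0.009 m and z of blank0 in the frame of outline1 between -0.006 and 0.006 m and angle between the x axis of blank0 and the x axis of outline1, either way round below 0.17 rad) or (x of blank0 in the frame of outline2 between -0.009 and 0.009 m and y of blank0 in the frame of outline2 between -0.009 and 0.009 m and z of blank0 in the frame of outline2 between -0.006 and 0.006 m and angle between the x axis of blank0 and the x axis of outline2, either way round below 0.17 rad) or (x of blank0 in the frame of outline3 between -0.009 and 0.009 m and y of blank0 in the frame of outline3 between -0.009 and 0.009 m and z of blank0 in the frame of outline3 between -0.006 and 0.006 m and angle between the x axis of blank0 and the x axis of outline3, either way round below 0.17 rad)) and ((x of blank1 in the frame of outline0 between -0.009 and 0.009 m and y of blank1 in the frame of outline0 between -0.009 and 0.009 m and z of blank1 in the frame of outline0 between -0.006 and 0.006 m and angle between the x axis of blank1 and the x axis of outline0, either way round below 0.17 rad) or (x of blank1 in the frame of outline1 between -0.009 and 0.009 m and y of blank1 in the frame of outline1 between -0.009 and 0.009 m and z of blank1 in the frame of outline1 between -0.006 and 0.006 m and angle between the x axis of blank1 and the x axis of outline1, either way round below 0.17 rad) or (x of blank1 in the frame of outline2 between -0.009 and 0.009 m and y of blank1 in the frame of outline2 between -0.009 and 0.009 m and z of blank1 in the frame of outline2 between -0.006 and 0.006 m and angle between the x axis of blank1 and the x axis of outline2, either way round below 0.17 rad) or (x of blank1 in the frame of outline3 between -0.009 and 0.009 m and y of blank1 in the frame of outline3 between -0.009 and 0.009 m and z of blank1 in the frame of outline3 between -0.006 and 0.006 m and angle between the x axis of blank1 and the x axis of outline3, either way round below 0.17 rad)) and ((x of blank2 in the frame of outline0 between -0.009 and 0.009 m and y of blank2 in the frame of outline0 between -0.009 and 0.009 m and z of blank2 in the frame of outline0 between -0.006 and 0.006 m and angle between the x axis of blank2 and the x axis of outline0, either way round below 0.17 rad) or (x of blank2 in the frame of outline1 between -0.009 and 0.009 m and y of blank2 in the frame of outline1 between -0.009 and 0.009 m and z of blank2 in the frame of outline1 between -0.006 and 0.006 m and angle between the x axis of blank2 and the x axis of outline1, either way round below 0.17 rad) or (x of blank2 in the frame of outline2 between -0.009 and 0.009 m and y of blank2 in the frame of outline2 between -0.009 and 0.009 m and z of blank2 in the frame of outline2 between -0.006 and 0.006 m and angle between the x axis of blank2 and the x axis of outline2, either way round below 0.17 rad) or (x of blank2 in the frame of outline3 between -0.009 and 0.009 m and y of blank2 in the frame of outline3 between -0.009 and 0.009 m and z of blank2 in the frame of outline3 between -0.006 and 0.006 m and angle between the x axis of blank2 and the x axis of outline3, either way round below 0.17 rad)) and ((x of blank3 in the frame of outline0 between -0.009 and 0.009 m and y of blank3 in the frame of outline0 between -0.009 and 0.009 m and z of blank3 in the frame of outline0 between -0.006 and 0.006 m and angle between the x axis of blank3 and the x axis of outline0, either way round below 0.17 rad) or (x of blank3 in the frame of outline1 between -0.009 and 0.009 m and y of blank3 in the frame of outline1 between -0.009 and 0.009 m and z of blank3 in the frame of outline1 between -0.006 and 0.006 m and angle between the x axis of blank3 and the x axis of outline1, either way round below 0.17 rad) or (x of blank3 in the frame of outline2 between -0.009 and 0.009 m and y of blank3 in the frame of outline2 between -0.009 and 0.009 m and z of blank3 in the frame of outline2 between -0.006 and 0.006 m and angle between the x axis of blank3 and the x axis of outline2, either way round below 0.17 rad) or (x of blank3 in the frame of outline3 between -0.009 and 0.009 m and y of blank3 in the frame of outline3 between -0.009 and 0.009 m and z of blank3 in the frame of outline3 between -0.006 and 0.006 m and angle between the x axis of blank3 and the x axis of outline3, either way round below 0.17 rad)) and distance of outline0 from where it was at the start of the episode between 0.0083 and 0.0097 m and distance of crank_knob_mid from where it was at the start of the episode below 0.025 m and value of joint crank above 12 rad and value of joint window below 0.005 m and value of joint hook below 0.035 rad), for 0.3 s.
4. the start button is pressed (value of joint start_button above 0.004 m), for 0.05 s.
At the end, for the whole second after the job is handed in: Every blank present flat in an outline (9 mm, 0.17 rad); bed 9 mm (+-0.7) lower than at the start and crank knob within 25 mm of its first place, three turns clockwise; window shut (5 mm), hook up behind its bar; start pressed after that and let go (all of step 3 and linear speed of each of blank0, blank1, blank2, blank3 below 0.02 m/s and value of joint start_button below 0.002 m); the robot touches nothing.
It fails at once if the chisel is moved more than 40 mm (distance of chisel from where it was at the start of the episode above 0.04 m).
It fails at once if the tape roll is moved more than 40 mm (distance of tape_roll from where it was at the start of the episode above 0.04 m).
It fails at once if the glue is moved more than 40 mm (distance of glue from where it was at the start of the episode above 0.04 m).
Of blank0, blank1, blank2, blank3 only 2 to 4 are there at a start; the rules pass over those that are not, and their reading is None.
At some moment in a run one of blank0, blank1, blank2, blank3 may be knocked a few centimetres aside while the robot is not near it.
Once in a run the grip may slacken for a moment while it holds something.
It also fails if it takes over 210 s, if anything falls off the work surface, if the arm or the gripper's body presses on something with over 40 N, if the wrist force passes 120 N, or if a joint passes its speed limit or range.

## Robot

A 6-joint arm with a two-finger parallel gripper is mounted at the origin on the work surface. World frame = base frame: x ahead of the robot, y to its left, z up, the work surface at z = 0. Lengths are in m, angles in rad, forces in N, time in s.
With the tool pointing down it reaches from about 0.35 to 0.975 m from the base axis. Payload 4.9 kg.
Tool frame: the origin (TCP) lies between the finger pads; the fingertips stand 19 mm ahead of it and the grasp point (between the pads) is the TCP; z points along the fingers, y is the line along which they close (so a half turn about z gives the same grasp; the last joint's range is limited). The gripper opens to 85 mm and grips with 20 to 120 N. Pads are 22 mm wide; open, the fingers measure 114 mm over their backs; the gripper's body (76 mm by 85 mm) begins 54 mm behind the grasp point. The pads swing forward as they close: fully open they stand 13 mm farther back than shut.
Start: joints at [-1.229, 0.053, 1.613, -0, 1.476, -0.119], TCP at [0.278, -0.56, 0.25] pointing down, gripper open.
Joint ranges: [-3.01, 3.01], [-1.01, 2.22], [0.06, 2.58], [-1.02, 4.17], [0.09, 2.62], [-3.14, 3.14]. Speed limits (rad/s): [2.57, 2.57, 3.14, 3.14, 3.14, 3.14].

## Interface

Orientations are given as a rotation vector (axis times angle).
In Python, from station import ctrl gives the robot as it stands. The module is installed in compiled form; this text tells all that it offers.
- The arm moves only by the tool servo_tool, never from a script. Its argument "increments" is a list that holds one entry, the list of rows, each a list of 5 numbers: the finger opening in cm, from 0 to 8.54, then the shift along the tool's x, y, z in cm, then the turn about the tool's z in degrees. A call has 1 to 5 rows; each row is the pose to reach, as a shift and turn from the pose commanded when the call began, along the tool's axes at that moment; what a row does not reach only later rows make up. A row lasts 1/10 s, in which the tool goes at most 50 mm and 8.59 degrees, less where a joint would pass 70% of its speed; a pose out of reach is approached as far as the arm can. A call with a gripper value outside its range is refused whole. The fingers move at their own pace and stop on an object; "newtons" is the grip in N (left out, the last holds). Time passes only in rows, so rows that repeat a pose let the fingers close. It gives the time, the measured TCP pose, the force, the opening and the grip force at its end, in the units of the state.
- ctrl.get_obs(): the state, without advancing time (a new reading comes with each control period).
- ctrl.get_image(name): name is "side" or "top" or "wrist"; returns a dict with "img" (420x560x3 uint8, red, green, blue), "fx", "fy", "cx", "cy" (pixels), "rvec" (rotation vector, rad) and "tvec" (3), from world to camera coordinates, as OpenCV has them; the wrist camera has in their place "mount" (4x4, takes a point from camera to tool coordinates, whose origin is the TCP and whose axes are the flange's). Camera axes: x right, y down, z forward; pixel columns grow to the right and rows downward; lengths in m; the calibration is good to about 2 mm. A picture is of the moment at which its call begins: read the wrist's pose just before it. There is no depth.
- ctrl.finish_job(): hands the job in; it is judged then, once.
The state is a dict: "t": time; "q": joint angles; "dq": joint speeds; "effort": joint torques, N m; "tool_pos": TCP position; "tool_rot": TCP orientation; "contact_force": force on the tool from outside, world axes, zero at the start; "wrist_torque": the same for the moment, N m; "opening": finger opening in m; "grip_force": force on a finger pad.
Only numpy, scipy, OpenCV 4.12 (cv2) and the standard library are available. Lean on these libraries where they do the work, as an engineer would, in place of code of your own. Each camera call takes 0.05 s, during which the arm holds its last target. There are 200 camera calls.

## Working session

There is one attempt and no reset: what is moved stays moved. The work goes in short steps, Python scripts to look and compute and a tool call to move; the robot and the scene stay as the last step left them, time stands still between calls to the robot, and variables do not carry over. Pictures are saved under pics/ and viewed, at most 14 in all, crops included, and the job is handed in when it is done.

Besides the shell and the picture viewer there is one more tool, called after "Emit:" as name(argument=value, ...) on one line, values as JSON. servo_tool: Moves the arm, as the interface text tells. Its arguments: {"type":"object","properties":{"increments":{"type":"array"},"newtons":{"type":"number"}},"required":["increments"]}

```bash
mkdir -p pics; cat > h.py <<'E'
import numpy as np, cv2
from station import ctrl
from scipy.spatial.transform import Rotation as R
def snap(name,fn):
    o=ctrl.get_obs(); d=ctrl.get_image(name)
    cv2.imwrite('pics/'+fn,d['img'][:,:,::-1])
    return o,d
def cam(o,d):
    """camera-to-world R, origin"""
    if 'mount' in d:
        M=np.array(d['mount']);Rt=R.from_rotvec(o['tool_rot']).as_matrix()
        return Rt@M[:3,:3], Rt@M[:3,3]+np.array(o['tool_pos'])
    Rc=R.from_rotvec(d['rvec']).as_matrix()
    return Rc.T, -Rc.T@np.array(d['tvec'])
def ray(o,d,px,z):
    Rw,c=cam(o,d)
    px=np.atleast_2d(px).astype(float)
    v=np.c_[(px[:,0]-d['cx'])/d['fx'],(px[:,1]-d['cy'])/d['fy'],np.ones(len(px))]@Rw.T
    return c+v*((z-c[2])/v[:,2])[:,None]
def proj(o,d,P):
    Rw,c=cam(o,d); p=(np.atleast_2d(P)-c)@Rw
    return np.c_[p[:,0]/p[:,2]*d['fx']+d['cx'],p[:,1]/p[:,2]*d['fy']+d['cy']]
E
python3 - <<'E'
from h import *
o,d=snap('top','top0.png'); o,e=snap('side','side0.png')
print(o); 
for x in(d,e): print(x['fx'],x['cx'],x['cy'],cam(o,x))
a=cv2.imread('pics/top0.png');b=cv2.imread('pics/side0.png')
E
```

```text
{'t': 0.05, 'q': array([-1.22899419e+00,  5.33769204e-02,  1.61430873e+00,  2.32261823e-07,
        1.47597021e+00, -1.18993487e-01]), 'dq': array([-1.25358263e-04, -3.06046344e-04, -1.63653804e-03, -4.21346681e-04,
       -7.95417734e-05,  7.37011893e-04]), 'effort': array([ 1.07142267e-03, -3.95168996e+01, -3.71658576e+01, -1.92116468e-04,
        3.96214746e-03,  9.89850548e-06]), 'tool_pos': array([ 0.27772054, -0.55925728,  0.24904173]), 'tool_rot': array([-3.05658176e+00, -7.16961023e-01,  3.59705487e-04]), 'contact_force': array([-0.81600494, -0.21806094, -0.59135287]), 'wrist_torque': array([-0.01318548,  0.0213316 ,  0.00612328]), 'grip_force': 0.0, 'opening': 0.08518153868628231}
492.3985784679344 286.5819360780791 207.99790163183113 (array([[ 0.02648086, -0.99083117,  0.1324853 ],
       [-0.99956931, -0.02792197, -0.00903124],
       [ 0.01264768, -0.13218909, -0.99114382]]), array([0.35562634, 0.12948375, 1.48909593]))
386.0633521096622 276.9456449144856 210.8129112319993 (array([[-8.24802053e-01, -4.41501619e-01,  3.53239146e-01],
       [-5.65421399e-01,  6.43522108e-01, -5.15924353e-01],
       [ 4.64236812e-04, -6.25264438e-01, -7.80412819e-01]]), array([0.19503305, 0.65450261, 0.91190891]))
```

View pics/top0.png

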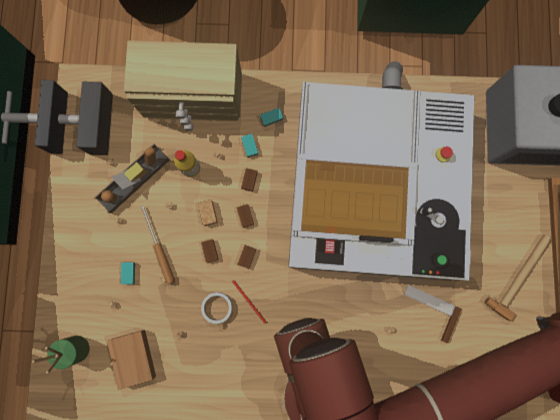

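View pics/side0.png

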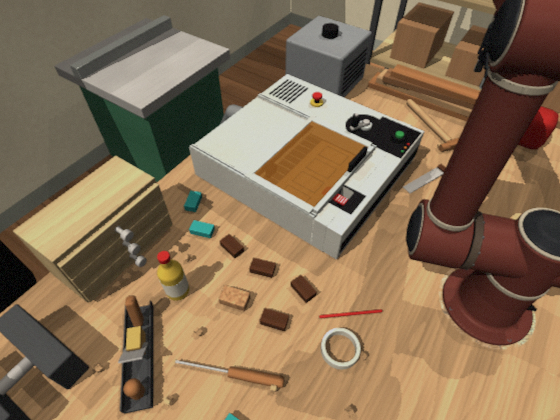

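```bash
cat >> h.py <<'E'
def blob(img,lo,hi,near,r=15):
    hsv=cv2.cvtColor(img,cv2.COLOR_RGB2HSV); m=cv2.inRange(hsv,np.array(lo),np.array(hi))
    k=np.zeros_like(m); cv2.circle(k,(int(near[0]),int(near[1])),r,255,-1); m&=k
    n,l,s,c=cv2.connectedComponentsWithStats(m)
    i=1+np.argmax(s[1:,4]); return c[i],s[i,4],(l==i).astype(np.uint8)
E
python3 - <<'E'
from h import *
o,d=snap('top','top1.png'); im=d['img']
g,ga,_=blob(im,(45,120,60),(80,255,255),(442,260)); r,ra,_=blob(im,(170,120,120),(180,255,255),(446,153))
r0,ra0,_=blob(im,(0,150,120),(5,255,255),(446,153))
print(g,ga,r,ra,r0,ra0)
G=ray(o,d,g,.142)[0]; S=ray(o,d,r if ra>ra0 else r0,.15)[0]
v=S-G; yaw=np.arctan2(v[1],v[0]); print(G,S,np.hypot(v[0],v[1]),yaw)
c,s=np.cos(yaw),np.sin(yaw)
org=G[:2]-np.array([[c,-s],[s,c]])@[-.15,-.245]; print('org',org)
def W(p): p=np.array(p,float)/1000; return np.array([org[0]+c*p[0]-s*p[1],org[1]+s*p[0]+c*p[1],p[2]])
big=cv2.resize(im[:,:,::-1],None,fx=3,fy=3,interpolation=cv2.INTER_CUBIC)
def poly(P):
    q=proj(o,d,[W(p) for p in P]); cv2.polylines(big,[np.int32(q*3+1)],True,(255,0,255),1)
poly([(-200,170,125),(-200,-330,125),(200,-330,125),(200,170,125)])
poly([(-153,26,125),(-115,26,125),(-115,94,125),(-153,94,125)])
poly([(-115,153,140),(-115,-153,140),(-100,-153,140),(-100,153,140)])
for x,y,z in[(-10,105,80),(-10,35,80)]: poly([(x-38,y-24,z),(x+38,y-24,z),(x+38,y+24,z),(x-38,y+24,z)])
a=np.linspace(0,6.28,20);poly([(-40+45*np.cos(t),-235+45*np.sin(t),185) for t in a])
poly([(-150+13*np.cos(t),-245+13*np.sin(t),144) for t in a])
cv2.imwrite('pics/c1.png',big[390:860,840:1440])
hsv=cv2.cvtColor(im,cv2.COLOR_RGB2HSV)
for p in[(249,180),(246,216),(210,251),(247,257),(207,212)]:
    print(p,im[p[1],p[0]],hsv[p[1],p[0]])
    k=np.zeros(im.shape[:2],np.uint8);cv2.circle(k,p,14,255,-1)
    m=((hsv[:,:,2]<100).astype(np.uint8)*255)&k
    n,l,st,ce=cv2.connectedComponentsWithStats(m); i=1+np.argmax(st[1:,4])
    ct=np.argwhere(l==i)[:,::-1]; w=ray(o,d,ct,.015)[:,:2]*1000
    (cx,cy),(ww,hh),an=cv2.minAreaRect(w.astype(np.float32)); cov=np.cov((w-w.mean(0)).T); ev,V=np.linalg.eigh(cov)
    print(w.mean(0),(cx,cy),(ww,hh),an,'pca yaw',np.degrees(np.arctan2(V[1,1],V[0,1])))
E
```

```text
[441.4375   259.421875] 64 [442.5 154.5] 2 [446.43373494 151.72289157] 83
[ 0.40587165 -0.30965262  0.142     ] [ 0.70602295 -0.32564768  0.15      ] 0.30057719290216695 -0.05323961864622772
org [ 0.56869666 -0.07298193]
(249, 180) [93 63 44] [ 12 134  93]
[635.85832646 231.68516308] (635.6618041992188, 231.99386596679688) (36.728111267089844, 63.56159210205078) 77.28691864013672 pca yaw 169.0188513787937
(246, 216) [92 62 41] [ 12 141  92]
[524.73693695 239.12936322] (524.4022827148438, 238.8717498779297) (65.46074676513672, 34.254676818847656) 18.01871681213379 pca yaw -161.72676785361423
(210, 251) [93 62 41] [ 12 143  93]
[416.55474208 340.61527149] (416.6098937988281, 340.6293029785156) (64.4563980102539, 35.885738372802734) 16.756126403808594 pca yaw -162.2471378772468
(247, 257) [94 64 44] [ 12 136  94]
[403.33214872 230.43429059] (403.5787658691406, 230.66395568847656) (35.56264877319336, 61.069374084472656) 71.52891540527344 pca yaw 161.36645559229842
(207, 212) [161 124  86] [ 15 119 161]
[519.73038497 337.21802758] (525.653564453125, 335.4372253417969) (31.11815071105957, 72.45976257324219) 75.84889221191406 pca yaw 172.93422281828248
```

View pics/c1.png

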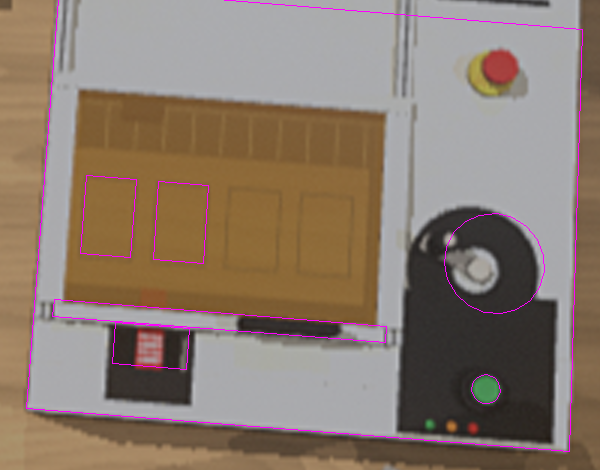

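```bash
cat >> h.py <<'E'
ORG=np.array([.5687,-.0730]); YAW=-0.0532
def W(x,y,z=0):
    c,s=np.cos(YAW),np.sin(YAW)
    return np.array([ORG[0]+(c*x-s*y)/1000,ORG[1]+(s*x+c*y)/1000,z/1000])
def M(p):
    c,s=np.cos(YAW),np.sin(YAW); v=(np.array(p)[:2]-ORG)*1000
    return np.array([c*v[0]+s*v[1],-s*v[0]+c*v[1],p[2]*1000])
def pose(o=None):
    o=o or ctrl.get_obs(); X=R.from_rotvec(o['tool_rot']).as_matrix()
    return np.array(o['tool_pos']),X
def plan(*T,start=None):
    """T: (world xyz m, yaw deg of tool x); each relative to the previous"""
    p,X=pose() if start is None else start
    for q,yaw in T:
        cur=np.degrees(np.arctan2(X[1,0],X[0,0])); v=X.T@(np.array(q)-p)*100
        print('shift cm',v.round(2),'turn',round((cur-yaw+90)%180-90,2))
        p=np.array(q); a=np.radians(yaw); X=np.array([[np.cos(a),np.sin(a),0],[np.sin(a),-np.cos(a),0],[0,0,-1]])
E
python3 - <<'E'
from h import *
p,X=pose();print(X.round(3))
plan((p,-3.05),(W(-134,60,250),-3.05))
o,d=snap('wrist','w0.png');print(d['mount'])
E
```

```text
[[ 0.896  0.445 -0.001]
 [ 0.445 -0.896  0.002]
 [ 0.    -0.002 -1.   ]]
shift cm [0. 0. 0.] turn 29.45
shift cm [ 13.07 -56.12  -0.07] turn 0.0
[[-4.00240567e-04 -9.60088981e-01 -2.79694455e-01  7.15474232e-02]
 [ 9.99999025e-01 -1.00715908e-05 -1.39641865e-03 -1.04418702e-03]
 [ 1.33786919e-03 -2.79694742e-01  9.60088049e-01 -1.24286597e-01]
 [ 0.00000000e+00  0.00000000e+00  0.00000000e+00  1.00000000e+00]]
```

Emit:
servo_tool(increments=[[[0, 0, 0, -5, 8], [0, 0, 0, -5, 16], [0, 0, 0, -5, 24], [0, 0, 0, -5, 29.4], [0, 0, 0, -5, 29.4]]])

```text
t: 0.7
tool_pos: [0.2779, -0.5597, 0.3001]
tool_rot: [-3.14, 0.082, 0.0]
contact_force: [0.3, -0.2, -0.3]
opening: 0.0121
grip_force: 0.0
```

Emit:
servo_tool(increments=[[[0, 1.1, -4.7, 0, 0], [0, 2.2, -9.4, 0, 0], [0, 3.3, -14, 0, 0], [0, 4.4, -18.7, 0, 0], [0, 5.5, -23.4, 0, 0]]])

```text
t: 1.2
tool_pos: [0.3452, -0.3272, 0.3]
tool_rot: [-3.14, 0.08, -0.0]
contact_force: [1.5, 0.8, -0.1]
opening: -0.0004
grip_force: 0.0
```

```bash
python3 - <<'E'
from h import *
o,d=snap('wrist','w1.png');print(o['tool_pos'],M(o['tool_pos']),o['opening'])
plan((W(-134,60,200),-3.05))
print(proj(o,d,[W(-40,-235,145),W(-150,-245,144),W(-107,-60,172)]))
E
```

```text
[ 0.34516169 -0.32716364  0.30001748] [-209.70692615 -265.69068608  300.01748425] -0.00040997827495088684
shift cm [  7.66 -31.92  10.19] turn 0.45
[[245.02622748 -27.80512174]
 [261.09366872 124.03157504]
 [  1.89756065  63.88464492]]
```

View pics/w1.png

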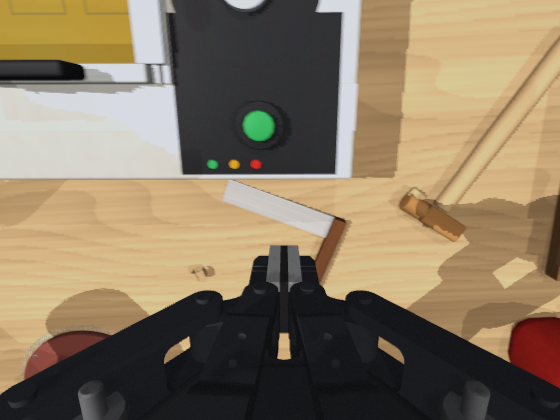

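Emit:
servo_tool(increments=[[[0, 1.1, -4.7, 0, 0.4], [0, 2.2, -9.4, 0, 0.4], [0, 3.3, -14, 0, 0.4], [0, 4.4, -18.7, 0, 0.4], [0, 5.5, -23.4, 0, 0.4]]])

```text
t: 1.75
tool_pos: [0.4123, -0.0964, 0.3004]
tool_rot: [3.14, -0.09, 0.001]
contact_force: [0.4, -0.3, 0.5]
opening: 0.0
grip_force: 0.0
```

Emit:
servo_tool(increments=[[[0, 1.1, -4.5, 0, 0], [0, 2.2, -8.6, 0, 0], [0, 2.2, -8.6, 4, 0], [0, 2.2, -8.6, 8, 0], [0, 2.2, -8.6, 8, 0]]])

```text
t: 2.25
tool_pos: [0.4357, -0.0124, 0.2138]
tool_rot: [-3.138, 0.088, 0.019]
contact_force: [-0.5, 0.2, -0.1]
opening: -0.0002
grip_force: 0.0
```

```bash
python3 - <<'E'
from h import *
o,d=snap('wrist','w2.png');print(o['tool_pos'],M(o['tool_pos']),o['contact_force'])
im=cv2.imread('pics/w2.png')
for p in [(-153,26,125),(-115,26,117),(-115,94,117),(-153,94,125),(-134,60,113),(-115,60,140),(-115,-150,140)]:
    q=proj(o,d,W(*p))[0]; cv2.circle(im,tuple(np.int32(q)),3,(255,0,255),-1)
cv2.imwrite('pics/w2b.png',im)
plan((W(-136,60,160),-3.05))
E
```

```text
[ 0.43565555 -0.0124046   0.21383011] [-136.07837801   53.43504421  213.83010608] [-0.4980267   0.15239134 -0.13840777]
shift cm [-0.14 -0.71  5.75] turn -0.24
```

View pics/w2b.png

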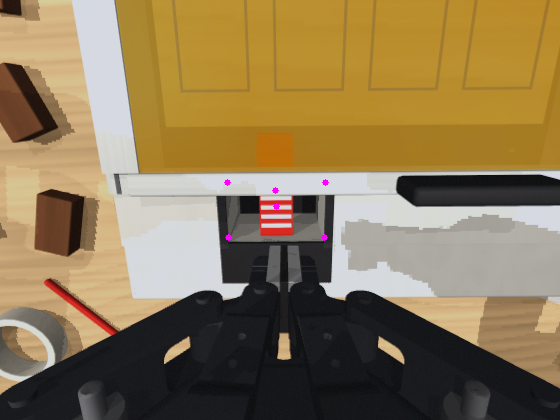

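Emit:
servo_tool(increments=[[[0, -0.1, -0.7, 1, -0.2], [0, -0.1, -0.7, 3, -0.2], [0, -0.1, -0.7, 5, -0.2], [0, -0.1, -0.7, 5, -0.2], [0, -0.1, -0.7, 5, -0.2]]])

```text
t: 2.8
tool_pos: [0.4396, -0.0068, 0.1721]
tool_rot: [3.14, -0.088, 0.004]
contact_force: [0.2, -0.8, 0.7]
opening: 0.0003
grip_force: 0.0
```

```bash
python3 - <<'E'
from h import *
o,d=snap('wrist','w3.png');print(o['tool_pos'],M(o['tool_pos']),o['tool_rot'],o['contact_force'])
q=proj(o,d,[W(-153,26,125),W(-115,26,140),W(-115,94,140),W(-153,94,125)]);print(q.round(1))
g=cv2.cvtColor(d['img'],cv2.COLOR_RGB2GRAY)
for u in (q[3,0]+12,q[0,0]-12): print(u,g[130:300:3,int(u)])
plan((W(-137,60,130),-3.05))
E
```

```text
[ 0.43961391 -0.00678611  0.17205695] [-132.42437397   59.25607287  172.05694592] [ 3.14012707 -0.08772988  0.00365326] [ 0.15270106 -0.76654981  0.68750215]
[[342.5 271.9]
 [351.2 219. ]
 [218.4 219.4]
 [227.2 272.2]]
239.18341335851977 [140 141 141 123 123 123 122 123 123 123 122 122 122 122 122 122 122 122
 122 123 131 131 122 209 217 217 217 217 217 215 207 181  69  68  69  69
  70  81  85  84  84  98  99  98  99  99 100 120 120  15  38  37  37  39
  37  35  26]
330.5028029544107 [141 141 138 124 125 125 124 124 124 124 124 124 125 123 124 123 122 123
 123 126 132 135 135 214 217 217 217 217 217 217 217 177  67  66  66  66
  66  67  72  91 108 119 118 119 120 102 101 100 100  16  24  24  25  27
  26  25  23]
shift cm [-0.5  -0.08  4.25] turn -0.15
```

Emit:
servo_tool(increments=[[[0, -0.4, 0, 0, -0.1], [0, -0.4, -0.1, 2, -0.1], [0, -0.4, -0.1, 3.5, -0.1], [0, -0.4, -0.1, 4, -0.1], [0, -0.4, -0.1, 4, -0.1]]])

```text
t: 3.35
tool_pos: [0.4346, -0.0054, 0.1308]
tool_rot: [-3.14, 0.085, 0.001]
contact_force: [-2.1, 0.3, 2.5]
opening: 0.0
grip_force: 1.4
```

Emit:
servo_tool(increments=[[[0, 0, 0, 0.4, 0], [0, 0, 0, 0.8, 0], [0, 0, 0, 1, 0], [0, 0, 0, 1, 0], [0, 0, 0, 1, 0]]])

```text
t: 3.85
tool_pos: [0.4353, -0.0056, 0.1218]
tool_rot: [3.14, -0.085, 0.001]
contact_force: [-4.3, 0.6, 8.3]
opening: 0.0002
grip_force: 3.4
```

Emit:
servo_tool(increments=[[[0, 0.6, 0, 0.1, 0], [0, 1.1, 0, 0.2, 0], [0, 1.5, 0, 0.2, 0], [0, 1.9, 0, 0.2, 0], [0, 1.9, 0, 0.2, 0]]])

```text
t: 4.35
tool_pos: [0.455, -0.0066, 0.1201]
tool_rot: [3.14, -0.085, 0.004]
contact_force: [-1.8, -0.1, 7.1]
opening: 0.0
grip_force: 2.6
```

Emit:
servo_tool(increments=[[[0, -0.3, 0, -2, 0], [0, -0.3, 0, -6, 0], [0, -3, 4, -7, 0], [0, -3, 8, -7, 0], [0, -3, 12, -7, 0]]])

```text
t: 4.85
tool_pos: [0.4177, -0.1259, 0.1898]
tool_rot: [3.139, -0.083, 0.007]
contact_force: [0.5, -0.8, 0.3]
opening: -0.0004
grip_force: 0.0
```

```bash
python3 - <<'E'
from h import *
o,d=snap('wrist','w4.png');print(o['tool_pos'],M(o['tool_pos']),o['tool_rot'],o['contact_force'])
plan((W(-145,-60,167),-3.05))
E
```

```text
[ 0.41767825 -0.12590817  0.18981438] [-147.99469967  -60.86387949  189.81438493] [ 3.13858681 -0.08287149  0.00701078] [ 0.48072709 -0.80168212  0.28991698]
shift cm [ 0.3  -0.6   2.26] turn -0.26
```

View pics/w4.png

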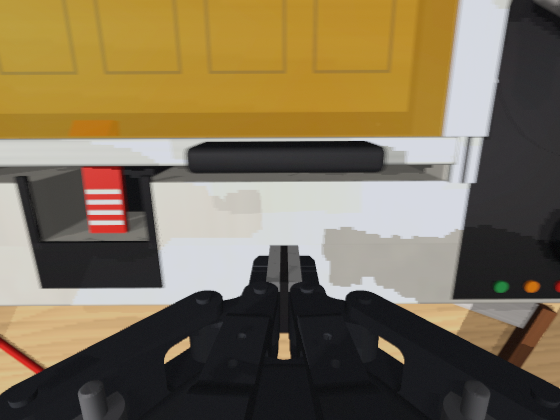

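Emit:
servo_tool(increments=[[[0, 0.2, 0, 2.2, 0], [0, 1.8, 0, 2.2, 0], [0, 4, 0, 2.2, 0], [0, 8, 0, 2.2, 0], [0, 12, 0, 2.2, 0]]])

```text
t: 5.4
tool_pos: [0.5368, -0.1307, 0.165]
tool_rot: [-3.14, 0.085, 0.007]
contact_force: [-5.7, -0.4, 3.7]
opening: -0.0003
grip_force: 2.6
```

Emit:
servo_tool(increments=[[[0, 4, 0, 0, 0], [0, 7, 0, 0, 0], [0, 9, 0, 0, 0], [0, 9.8, 0, 0, 0], [0, 9.8, 0, 0, 0]]])

```text
t: 5.9
tool_pos: [0.6357, -0.1363, 0.166]
tool_rot: [3.14, -0.084, 0.001]
contact_force: [-0.3, 0.2, -0.7]
opening: 0.0004
grip_force: 0.0
```

```bash
python3 - <<'E'
from h import *
o=ctrl.get_obs();print(M(o['tool_pos']),o['tool_rot'],o['contact_force'])
E
```

```text
[ 70.25665798 -59.6696753  166.02404089] [ 3.14035080e+00 -8.44454468e-02  8.99419110e-04] [-0.30274489  0.24744226 -0.65685382]
```

Emit:
servo_tool(increments=[[[0, 0.3, 0, 0, 0], [0, 0.5, 0, 0, 0], [0, 0.7, 0, 0, 0], [0, 0.9, 0, 0, 0], [0, 0.9, 0, 0, 0]]])

```text
t: 6.4
tool_pos: [0.6388, -0.1365, 0.1662]
tool_rot: [-3.139, 0.085, 0.022]
contact_force: [-20.6, 1.0, 10.6]
opening: 0.0003
grip_force: 10.3
```

Emit:
servo_tool(increments=[[[0, -2, 0, 0, 0], [0, -2, 0, -5, 0], [6, -2.5, -4.3, -9, 0], [6, -3, -9, -9, 0], [6, -4, -14, -9, 0]]])

```text
t: 6.9
tool_pos: [0.6132, 0.0007, 0.2599]
tool_rot: [3.14, -0.088, 0.011]
contact_force: [-0.1, 0.3, 0.5]
opening: 0.0433
grip_force: 0.0
```

Emit:
servo_tool(increments=[[[6, -2, -4.5, 0, 0], [6, -4, -9, 0, 0], [6, -6, -13.5, 0, 0], [6, -8, -18, 0, 0], [6, -10, -20, 0, 0]]])

```text
t: 7.4
tool_pos: [0.5219, 0.208, 0.2567]
tool_rot: [-3.139, 0.081, -0.002]
contact_force: [-0.4, -0.1, -0.1]
opening: 0.0598
grip_force: 0.0
```

```bash
sed -i 's/ORG=np.array(\[.5687,-.0730\])/ORG=np.array([.5669,-.0729])/' h.py
cat >> h.py <<'E'
def blanks(o,d,near=None,lim=100):
    """dark walnut blobs: world centre mm, size, yaw deg; wrist view uses top face at z=.022, sides are darker"""
    hsv=cv2.cvtColor(d['img'],cv2.COLOR_RGB2HSV)
    m=((hsv[:,:,2]<lim)&(hsv[:,:,0]>5)&(hsv[:,:,0]<20)&(hsv[:,:,1]>90)).astype(np.uint8)
    m=cv2.morphologyEx(m,cv2.MORPH_OPEN,np.ones((3,3),np.uint8))
    n,l,s,c=cv2.connectedComponentsWithStats(m); out=[]
    for i in range(1,n):
        w=ray(o,d,np.argwhere(l==i)[:,::-1],.015)[:,:2]*1000
        (cx,cy),sz,an=cv2.minAreaRect(w.astype(np.float32))
        if not(1200<sz[0]*sz[1]<4500) : continue
        if sz[0]<sz[1]: an+=90
        out.append(((round(cx),round(cy)),np.sort(np.round(sz)),round((an+90)%180-90,1),c[i].round(),s[i,4]))
    return out
E
python3 - <<'E'
from h import *
o,d=snap('wrist','w5.png');print(o['tool_pos'],o['tool_rot'],M(o['tool_pos']))
for b in blanks(o,d):print(b)
print(proj(o,d,np.array([[.525,.239,.022],[.636,.232,.022],[.417,.341,.022],[.403,.230,.022]])))
E
```

```text
[0.5218987  0.20800412 0.25673369] [-3.13898987e+00  8.09693083e-02 -2.48730675e-03] [-59.87468109 278.11375917 256.73369449]
((433, 344), array([35., 35.]), 17.7, array([183., 246.]), np.int32(269))
[[257.8007322  174.57189583]
 [256.58280009  68.4813513 ]
 [181.51799671 265.36565166]
 [272.40543957 271.50724574]]
```

View pics/w5.png

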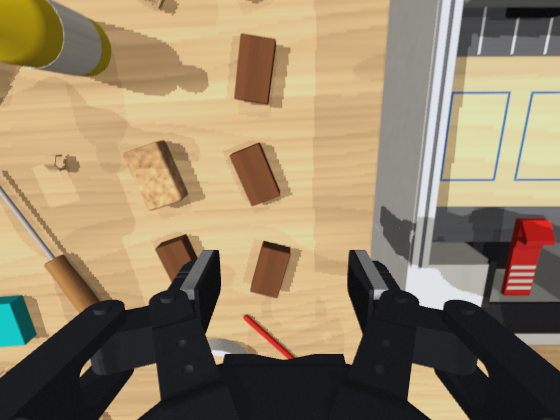

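```bash
python3 - <<'E'
from h import *
plan(([.523,.239,.06],18),([.523,.239,.024],18),([.523,.239,.2],18),(W(-10,105,200),-3.05),(W(-10,105,106),-3.05))
o,d=snap('wrist','w6.png')
hsv=cv2.cvtColor(d['img'],cv2.COLOR_RGB2HSV)
b=cv2.inRange(hsv,(100,80,60),(125,255,255)); n,l,s,c=cv2.connectedComponentsWithStats(b)
print([x for x in s[1:].tolist() if x[4]>60])
q=proj(o,d,[W(28,129,80),W(28,81,80),W(-48,129,80),W(-48,81,80)]);print(q)
E
```

```text
shift cm [ 0.2  -2.88 19.67] turn -20.83
shift cm [0.  0.  3.6] turn 0.0
shift cm [  0.    0.  -17.6] turn 0.0
shift cm [-2.63 20.86  0.  ] turn 21.05
shift cm [0.  0.  9.4] turn 0.0
[[444, 88, 71, 90, 497], [518, 88, 42, 90, 296]]
[[458.08396476  87.81272141]
 [512.88913432  87.9995523 ]
 [445.55882783 173.27085386]
 [496.5098646  173.48192297]]
```

Emit:
servo_tool(increments=[[[6, 0.2, -2.9, 4, -7], [6, 0.2, -2.9, 9, -14], [6, 0.2, -2.9, 14, -20.8], [6, 0.2, -2.9, 18, -20.8], [6, 0.2, -2.9, 20, -20.8]]])

```text
t: 8.0
tool_pos: [0.5243, 0.2322, 0.0516]
tool_rot: [3.103, 0.482, -0.009]
contact_force: [-0.6, 0.2, 0.5]
opening: 0.0598
grip_force: 0.0
```

```bash
python3 - <<'E'
from h import *
o=ctrl.get_obs();print(o['tool_pos'],o['contact_force'])
plan(([.523,.239,.024],18))
E
```

```text
[0.52433626 0.23218103 0.05162146] [-0.61872057  0.1867432   0.46646618]
shift cm [ 0.1  -0.69  2.76] turn -0.36
```

Emit:
servo_tool(increments=[[[6, 0.1, -0.6, 1, -0.4], [6, 0.1, -0.6, 2.6, -0.4], [6, 0.1, -0.6, 2.8, -0.4], [2.5, 0.1, -0.6, 2.8, -0.4], [2.5, 0.1, -0.6, 2.8, -0.4]]], newtons=40)

```text
t: 8.5
tool_pos: [0.5273, 0.2403, 0.0301]
tool_rot: [-3.102, -0.494, -0.005]
contact_force: [1.1, 1.0, 0.1]
opening: 0.0347
grip_force: 40.0
```

Emit:
servo_tool(increments=[[[2.5, 0, 0, 0, 0], [2.5, 0, 0, 0, 0], [2.5, 0, 0, 0, 0]]])

```text
t: 8.8
tool_pos: [0.5271, 0.2403, 0.0298]
tool_rot: [-3.102, -0.494, -0.004]
contact_force: [0.1, 0.3, 6.3]
opening: 0.0344
grip_force: 40.7
```

Emit:
servo_tool(increments=[[[2.5, 0, 0, -1, 0], [2.5, 0, 0, -4, 0], [2.5, 0, 0, -8, 0], [2.5, 0, 0, -12, 0], [2.5, 0, 0, -17, 0]]])

```text
t: 9.3
tool_pos: [0.5243, 0.2395, 0.1981]
tool_rot: [3.102, 0.494, -0.007]
contact_force: [0.9, -0.8, -0.4]
opening: 0.0348
grip_force: 40.0
```

```bash
python3 - <<'E'
from h import *
o,d=snap('wrist','w7.png');print(o['tool_pos'],o['contact_force'],o['opening'])
plan((W(-11,105,200),-3.05),(W(-11,105,110),-3.05))
E
```

```text
[0.52428409 0.23948349 0.19807051] [ 0.86183753 -0.81946502 -0.40519336] 0.03480362246871598
shift cm [-3.44 20.83  0.95] turn 21.17
shift cm [0. 0. 9.] turn 0.0
```

View pics/w7.png

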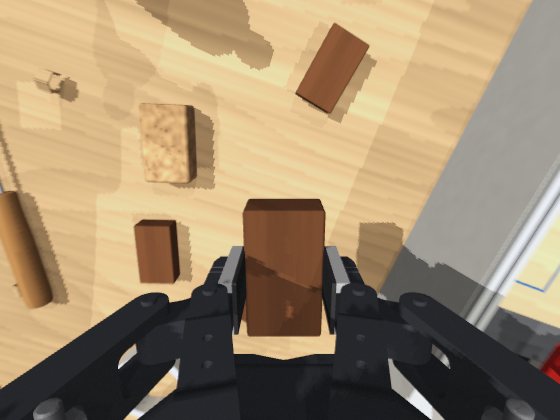

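```bash
python3 - <<'E'
from h import *
o=ctrl.get_obs();d=ctrl.get_image('wrist'); p,X=pose(o)
for zt in(.002,.008):
  print(zt,proj(o,d,[p+X@np.array([x,y,zt]) for x,y in[(.032,-.018),(.032,.018),(-.032,-.018),(-.032,.018),(.029,0)]]).round(0).tolist())
E
```

```text
0.002 [[243.0, 210.0], [331.0, 210.0], [248.0, 342.0], [325.0, 342.0], [287.0, 217.0]]
0.008 [[245.0, 206.0], [329.0, 206.0], [249.0, 333.0], [324.0, 333.0], [287.0, 213.0]]
```

Emit:
servo_tool(increments=[[[2.5, -0.8, 4.5, 0, 7], [2.5, -1.6, 9, 0, 14], [2.5, -2.5, 13.5, 0, 21], [2.5, -3.3, 18, 0, 21], [2.5, -3.4, 20.8, 0, 21]]])

```text
t: 9.9
tool_pos: [0.5577, 0.029, 0.1979]
tool_rot: [3.14, -0.083, -0.001]
contact_force: [0.6, 0.3, -0.2]
opening: 0.0349
grip_force: 40.1
```

```bash
python3 - <<'E'
from h import *
o=ctrl.get_obs();print(o['tool_pos'],o['opening'],M(o['tool_pos']))
plan((W(-11,105,110),-3.05))
E
```

```text
[0.55767766 0.02901109 0.19789023] 0.034919408212985545 [-14.62841004 101.27651236 197.89023062]
shift cm [ 0.37 -0.38  8.79] turn 0.04
```

Emit:
servo_tool(increments=[[[2.5, 0.4, -0.4, 0, 0], [2.5, 0.4, -0.4, 4, 0], [2.5, 0.4, -0.4, 8, 0], [2.5, 0.4, -0.4, 8.5, 0], [2.5, 0.4, -0.4, 8.7, 0]]])

```text
t: 10.4
tool_pos: [0.5616, 0.0364, 0.1103]
tool_rot: [-3.14, 0.078, 0.004]
contact_force: [-0.3, -0.6, -0.5]
opening: 0.0349
grip_force: 41.1
```

Emit:
servo_tool(increments=[[[2.5, 0, 0.3, 0, 0], [2.5, 0, 0.4, 0.1, 0], [2.5, 0, 0.4, 0.2, 0], [2.5, 0, 0.4, 0.2, 0]]])

```text
t: 10.8
tool_pos: [0.5626, 0.0315, 0.11]
tool_rot: [-3.141, 0.08, -0.002]
contact_force: [0.3, -0.1, 1.1]
opening: 0.0349
grip_force: 41.3
```

Emit:
servo_tool(increments=[[[5, 0, 0, 0.1, 0], [5, 0, 0, 0.1, 0], [5, 0, 0, 0.1, 0], [5, 0, 0, -4, 0], [5, 0, 0, -9, 0]]])

```text
t: 11.3
tool_pos: [0.56, 0.0317, 0.1968]
tool_rot: [-3.14, 0.08, 0.011]
contact_force: [1.5, 0.6, 0.1]
opening: 0.0499
grip_force: 0.0
```

Emit:
servo_tool(increments=[[[6, 0, 0, -1, 0], [6, -2, 0, -2, 0], [6, -4, 0, -2, 0], [6, -4, 0, -2, 0]]])

```text
t: 11.7
tool_pos: [0.5211, 0.0338, 0.2193]
tool_rot: [-3.141, 0.079, -0.0]
contact_force: [0.6, -0.1, -1.1]
opening: 0.0601
grip_force: 0.0
```

```bash
cat >> h.py <<'E'
def topblanks(near):
    o,d=snap('top','t_last.png'); hsv=cv2.cvtColor(d['img'],cv2.COLOR_RGB2HSV)
    for p in near:
        c=proj(o,d,np.r_[np.array(p)/1000.,.015])[0]
        k=np.zeros(hsv.shape[:2],np.uint8);cv2.circle(k,tuple(np.int32(c)),17,255,-1)
        m=((hsv[:,:,2]<100)).astype(np.uint8)*255&k
        n,l,st,ce=cv2.connectedComponentsWithStats(m); 
        if n<2: print(p,'none'); continue
        i=1+np.argmax(st[1:,4])
        w=ray(o,d,np.argwhere(l==i)[:,::-1],.015)[:,:2]*1000; (_,sz,_)=cv2.minAreaRect(w.astype(np.float32))
        V=np.linalg.eigh(np.cov((w-w.mean(0)).T))[1]; print(p,w.mean(0).round(1)-[1.5,0],np.round(sz),'yaw',round((np.degrees(np.arctan2(V[1,1],V[0,1]))+90)%180-90,1),st[i,4])
E
python3 - <<'E'
from h import *
o,d=snap('wrist','w8.png');print(o['tool_pos'],M(o['tool_pos']),o['tool_rot'],o['opening'])
im=d['img'][:,:,::-1].copy()
for y in(105,35): cv2.polylines(im,[np.int32(proj(o,d,[W(-10+a,y+b,80) for a,b in[(38,24),(38,-24),(-38,-24),(-38,24)]]))],True,(255,0,255),1)
cv2.imwrite('pics/w8b.png',im)
topblanks([(636,232),(403,230),(417,341)])
plan(([.402,.230,.1],-18.6),([.402,.230,.03],-18.6))
E
```

```text
[0.52112765 0.03375833 0.21930934] [-51.37914304 104.07349314 219.30934454] [-3.14054697e+00  7.91599633e-02 -1.55612877e-04] 0.0601170010009925
(636, 232) [629.  231.5] [34. 65.] yaw -13.9 148
(403, 230) [403.  233.4] [16. 56.] yaw -15.3 61
(417, 341) [414.3 340.1] [68. 36.] yaw 18.9 274
shift cm [-13.02 -19.01  11.89] turn 15.7
shift cm [0. 0. 7.] turn 0.0
```

View pics/w8b.png

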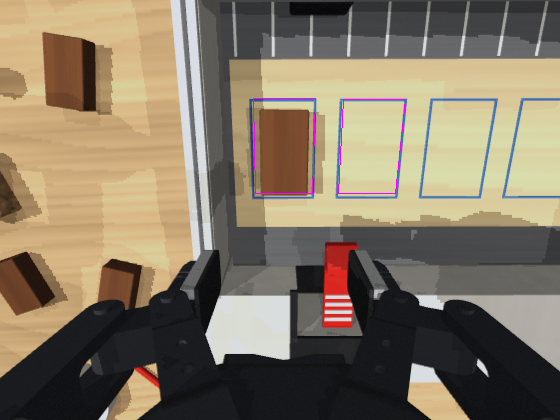

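Emit:
servo_tool(increments=[[[6, -2.6, -3.8, 0, 5], [6, -5.2, -7.6, 0, 10], [6, -7.8, -11.4, 0, 15.7], [6, -10.4, -15.2, 0, 15.7], [6, -13, -19, 2, 15.7]]])

```text
t: 12.3
tool_pos: [0.4035, 0.2319, 0.202]
tool_rot: [-3.097, 0.508, -0.009]
contact_force: [0.9, 0.5, -0.3]
opening: 0.0603
grip_force: 0.0
```

Emit:
servo_tool(increments=[[[6, 0, 0, 5, 0], [6, 0, 0, 10, 0], [6, 0, 0, 10, 0], [6, 0, 0, 10, 0]]])

```text
t: 12.7
tool_pos: [0.4021, 0.2296, 0.0991]
tool_rot: [3.099, -0.508, -0.003]
contact_force: [0.0, -1.0, 1.2]
opening: 0.0602
grip_force: 0.0
```

```bash
python3 - <<'E'
from h import *
o,d=snap('wrist','w9.png');print(o['tool_pos'],o['tool_rot'])
plan(([.402,.230,.029],-18.6))
q=proj(o,d,[[.402,.23,.022]]);print(q)
E
```

```text
[0.4021171  0.22960078 0.09905543] [ 3.09907728 -0.50780611 -0.0032676 ]
shift cm [-0.18  0.07  7.22] turn -0.03
[[284.93418817 221.58110117]]
```

View pics/w9.png

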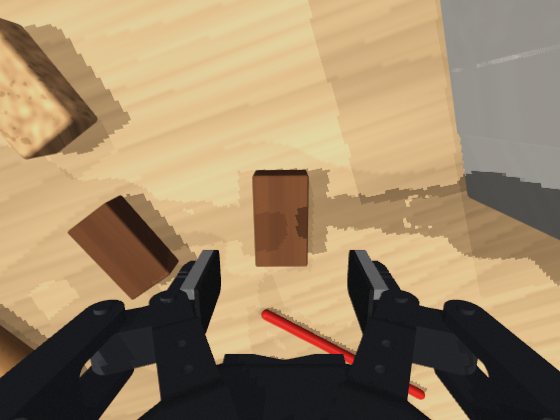

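Emit:
servo_tool(increments=[[[6, -0.1, 0, 3, 0], [6, -0.1, 0, 6, 0], [6, -0.1, 0, 7, 0], [6, -0.1, 0, 7.1, 0], [2.5, -0.1, 0, 7.1, 0]]])

```text
t: 13.25
tool_pos: [0.4031, 0.2305, 0.0306]
tool_rot: [-3.098, 0.508, -0.005]
contact_force: [-0.2, 1.0, 1.1]
opening: 0.0467
grip_force: 0.0
```

Emit:
servo_tool(increments=[[[2.5, 0, 0, 0, 0], [2.5, 0, 0, 0, 0], [2.5, 0, 0, 0, 0]]])

```text
t: 13.55
tool_pos: [0.4034, 0.2308, 0.0309]
tool_rot: [-3.098, 0.507, -0.007]
contact_force: [0.6, -0.3, 6.9]
opening: 0.035
grip_force: 41.3
```

```bash
python3 - <<'E'
from h import *
o=ctrl.get_obs();p,X=pose(o);print(p,o['opening'],o['contact_force'])
plan((p+[0,0,.171],-18.6),(W(-10,35,p[2]*1000+171),-3.05),(W(-10,35,p[2]*1000+80.5),-3.05))
E
```

```text
[0.4033521  0.23076801 0.03091672] 0.0350431845100945 [ 0.55447624 -0.26159753  6.89163221]
shift cm [  0.07  -0.05 -17.1 ] turn 0.0
shift cm [23.28 20.46  0.  ] turn -15.55
shift cm [0.   0.   9.05] turn 0.0
```

Emit:
servo_tool(increments=[[[2.5, 0, 0, -4, 0], [2.5, 0, 0, -9, 0], [2.5, 0, 0, -14, 0], [2.5, 0, 0, -17.1, 0], [2.5, 0, 0, -17.1, 0]]])

```text
t: 14.05
tool_pos: [0.4044, 0.2313, 0.2067]
tool_rot: [-3.094, 0.506, -0.017]
contact_force: [0.3, 0.5, 0.1]
opening: 0.0347
grip_force: 40.5
```

Emit:
servo_tool(increments=[[[2.5, 3.4, 3, 0, 0], [2.5, 6.7, 6, 0, 0], [2.5, 10, 9, 0, 0], [2.5, 13.4, 12, 0, 0], [2.5, 16.8, 15, 0, 0]]])

```text
t: 14.55
tool_pos: [0.5127, 0.0327, 0.1985]
tool_rot: [-3.1, 0.508, 0.001]
contact_force: [0.5, 0.8, -0.1]
opening: 0.035
grip_force: 40.5
```

Emit:
servo_tool(increments=[[[2.5, 3.4, 2.8, 0, -7], [2.5, 6.5, 5.4, 0, -13], [2.5, 6.5, 5.4, 0, -15.5], [2.5, 6.5, 5.4, 0, -15.5], [2.5, 6.5, 5.4, 0, -15.5]]])

```text
t: 15.05
tool_pos: [0.5564, -0.0373, 0.1985]
tool_rot: [-3.14, 0.086, 0.002]
contact_force: [1.0, 0.5, -0.5]
opening: 0.0346
grip_force: 40.5
```

```bash
python3 - <<'E'
from h import *
o=ctrl.get_obs();p,X=pose(o);print(p,o['opening'],o['grip_force'],o['contact_force'])
plan((W(-10,35,112),-3.05))
E
```

```text
[ 0.55637836 -0.03730157  0.19847491] 0.03458846440855587 40.48012375831604 [ 0.9987219   0.51474229 -0.54519222]
shift cm [0.25 0.   8.65] turn -0.09
```

Emit:
servo_tool(increments=[[[2.5, 0.2, 0, 4, 0], [2.5, 0.2, 0, 7.8, 0], [2.5, 0.2, 0, 8.6, 0], [2.5, 0.2, 0, 8.8, 0], [2.5, 0.2, 0, 8.8, 0]]])

```text
t: 15.55
tool_pos: [0.5587, -0.0369, 0.1116]
tool_rot: [-3.14, 0.084, 0.0]
contact_force: [-0.9, 0.2, -0.7]
opening: 0.0348
grip_force: 41.5
```

Emit:
servo_tool(increments=[[[5, 0, 0, 0, 0], [5, 0, 0, 0, 0], [5, 0, 0, 0, 0], [5, 0, 0, -4, 0], [5, 0, 0, -9, 0]]])

```text
t: 16.05
tool_pos: [0.5569, -0.0373, 0.1991]
tool_rot: [-3.139, 0.085, 0.011]
contact_force: [0.5, -0.2, -0.2]
opening: 0.0502
grip_force: 0.0
```

Emit:
servo_tool(increments=[[[6, 1, -4.4, -1, 0], [6, 2, -8.8, -2, 0], [6, 3, -13, -2, 0], [6, 4.5, -17.5, -2, 0], [6, 5.5, -22, -2, 0]]])

```text
t: 16.55
tool_pos: [0.6265, 0.1807, 0.2219]
tool_rot: [-3.14, 0.086, -0.002]
contact_force: [0.6, -1.6, 0.1]
opening: 0.0603
grip_force: 0.0
```

```bash
python3 - <<'E'
from h import *
o,d=snap('wrist','w10.png');p,X=pose(o);print(p,o['opening'],o['contact_force'])
topblanks([(632,232),(414,341)])
for b in blanks(o,d,lim=140):print(b)
plan(([.634,.232,.1],-12))
E
```

```text
[0.62652144 0.18067262 0.2218535 ] 0.060309140807761306 [ 0.59425452 -1.56498769  0.10980752]
(632, 232) [648.1 231.6] [100.  68.] yaw -18.0 279
(414, 341) [410.6 327.8] [25. 61.] yaw -0.6 32
((636, 235), array([38., 66.]), -11.6, array([233., 173.]), np.int32(2228))
((652, 356), array([42., 94.]), 86.9, array([112., 163.]), np.int32(1952))
((537, 342), array([25., 69.]), 16.5, array([149., 263.]), np.int32(771))
shift cm [ 0.53 -4.84 12.14] turn 9.2
```

Emit:
servo_tool(increments=[[[6, 0.5, -4, 2, 5], [6, 0.5, -4.9, 7, 8.8], [6, 0.5, -4.9, 12, 8.8], [6, 0.5, -4.9, 12, 8.8], [6, 0.5, -4.9, 12, 8.8]]])

```text
t: 17.15
tool_pos: [0.6328, 0.227, 0.1007]
tool_rot: [3.124, -0.326, -0.004]
contact_force: [0.4, -0.3, -0.3]
opening: 0.0601
grip_force: 0.0
```

```bash
python3 - <<'E'
from h import *
o,d=snap('wrist','w11.png');p,X=pose(o);print(p)
for b in blanks(o,d,lim=140):print(b)
plan(([.634,.233,.03],-11.6))
E
```

```text
[0.6327946  0.22695602 0.10070946]
((636, 234), array([37., 68.]), -11.8, array([274., 212.]), np.int32(5133))
((589, 128), array([52., 57.]), -2.5, array([448., 242.]), np.int32(1442))
shift cm [-0.2  -0.53  7.36] turn -0.33
```

Emit:
servo_tool(increments=[[[6, 0, -0.4, 3, 0], [6, 0, -0.5, 6, 0], [6, 0, -0.5, 7, 0], [6, 0, -0.5, 7.2, 0], [2.5, 0, -0.5, 7.2, 0]]])

```text
t: 17.7
tool_pos: [0.6362, 0.2326, 0.032]
tool_rot: [-3.123, 0.326, -0.005]
contact_force: [-0.4, -0.7, 0.3]
opening: 0.0466
grip_force: 0.0
```

Emit:
servo_tool(increments=[[[2.5, 0, 0, 0, 0], [2.5, 0, 0, 0, 0], [2.5, 0, 0, 0, 0]]])

```text
t: 18.0
tool_pos: [0.6365, 0.2329, 0.0325]
tool_rot: [-3.123, 0.325, -0.007]
contact_force: [0.1, -0.7, 6.5]
opening: 0.0342
grip_force: 40.5
```

Emit:
servo_tool(increments=[[[2.5, 0, 0, -4, 0], [2.5, 0, 0, -9, 0], [2.5, 0, 0, -14, 0], [2.5, 0, 0, -17.1, 0], [2.5, 0, 0, -17.1, 0]]])

```text
t: 18.5
tool_pos: [0.6379, 0.2335, 0.2092]
tool_rot: [-3.12, 0.325, -0.02]
contact_force: [0.6, 0.6, -0.4]
opening: 0.0349
grip_force: 40.2
```

```bash
python3 - <<'E'
from h import *
o=ctrl.get_obs();p,X=pose(o);print(p,o['opening'],o['contact_force'])
plan((W(-10,-35,p[2]*1000),-3.05))
E
```

```text
[0.63791441 0.23347031 0.20922404] 0.034900280878650256 [ 0.56950736  0.60473379 -0.35425984]
shift cm [-1.09 35.05 -0.22] turn -8.84
```

Emit:
servo_tool(increments=[[[2.5, -0.6, 4.6, 0, 0], [2.5, -0.8, 9.2, 0, 0], [2.5, -1, 14, 0, 0], [2.5, -1.1, 18.8, 0, 0], [2.5, -1.1, 23.6, 0, 0]]])

```text
t: 19.0
tool_pos: [0.5736, 0.0024, 0.1993]
tool_rot: [3.125, -0.325, -0.002]
contact_force: [1.3, -0.6, -0.6]
opening: 0.035
grip_force: 40.2
```

Emit:
servo_tool(increments=[[[2.5, 0, 4.6, 0, -4], [2.5, 0, 9, 0, -8.5], [2.5, 0, 11.4, 0, -8.5], [2.5, 0, 11.4, 0, -8.5], [2.5, 0, 11.4, 0, -8.5]]])

```text
t: 19.5
tool_pos: [0.5511, -0.1076, 0.1995]
tool_rot: [-3.139, 0.095, 0.002]
contact_force: [-1.1, 0.6, 0.5]
opening: 0.0348
grip_force: 40.2
```

```bash
python3 - <<'E'
from h import *
o=ctrl.get_obs();p,X=pose(o);print(p,o['opening'],o['grip_force'],o['contact_force'])
plan((W(-10,-35,113),-3.05))
E
```

```text
[ 0.55106952 -0.10758931  0.19951771] 0.03479555505940942 40.22356688976288 [-1.11539408  0.60219174  0.45161721]
shift cm [ 0.41 -0.04  8.65] turn -0.42
```

Emit:
servo_tool(increments=[[[2.5, 0.5, 0, 4, -0.4], [2.5, 0.5, 0, 7.6, -0.4], [2.5, 0.5, 0, 8.5, -0.4], [2.5, 0.5, 0, 8.7, -0.4], [2.5, 0.5, 0, 8.8, -0.4]]])

```text
t: 20.0
tool_pos: [0.5568, -0.1068, 0.1124]
tool_rot: [-3.14, 0.08, 0.0]
contact_force: [0.1, 0.1, -0.7]
opening: 0.0346
grip_force: 41.6
```

Emit:
servo_tool(increments=[[[5, 0, 0, 0, 0], [5, 0, 0, 0, 0], [5, 0, 0, 0, 0], [5, 0, 0, -4, 0], [5, 0, 0, -9, 0]]])

```text
t: 20.5
tool_pos: [0.5545, -0.1073, 0.2001]
tool_rot: [-3.138, 0.082, 0.01]
contact_force: [1.1, -0.2, 0.8]
opening: 0.0502
grip_force: 0.0
```

```bash
python3 - <<'E'
from h import *
o=ctrl.get_obs();p,X=pose(o);print(p,o['opening'])
topblanks([(414,341)])
plan(([.414,.341,.22],-3.05),([.414,.341,.1],18.5))
E
```

```text
[ 0.554493   -0.10734666  0.20013046] 0.05017692491098293
(414, 341) [403.2 326.9] [28. 63.] yaw 0.2 48
shift cm [-16.93 -44.18  -1.04] turn 0.05
shift cm [ 0.  0. 12.] turn -21.55
```

Emit:
servo_tool(increments=[[[6, -1.7, -4.5, -1, 0], [6, -3.4, -9, -1, 0], [6, -5.1, -13.3, -1, 0], [6, -6.8, -17.7, -1, 0], [6, -8.5, -22.2, -1, 0]]])

```text
t: 21.05
tool_pos: [0.4827, 0.1196, 0.2129]
tool_rot: [-3.14, 0.084, -0.003]
contact_force: [0.5, 0.7, -0.3]
opening: 0.0598
grip_force: 0.0
```

Emit:
servo_tool(increments=[[[6, -1.7, -4.5, 0, -6], [6, -3.4, -9, 0, -12], [6, -5.1, -13.3, 0, -18], [6, -6.8, -17.7, 0, -21.5], [6, -8.5, -22, 0, -21.5]]])

```text
t: 21.55
tool_pos: [0.4092, 0.3442, 0.2129]
tool_rot: [-3.1, -0.507, -0.002]
contact_force: [0.8, 0.1, -0.6]
opening: 0.0603
grip_force: 0.0
```

Emit:
servo_tool(increments=[[[6, 0, 0, 4, 0], [6, 0, 0, 8, 0], [6, 0, 0, 8, 0], [6, 0, 0, 8, 0]]])

```text
t: 21.95
tool_pos: [0.4097, 0.3421, 0.1324]
tool_rot: [3.1, 0.505, -0.002]
contact_force: [0.7, 0.2, 0.5]
opening: 0.0599
grip_force: 0.0
```

```bash
python3 - <<'E'
from h import *
o,d=snap('wrist','w12.png');p,X=pose(o);print(p)
for b in blanks(o,d,lim=140):print(b)
plan(([.414,.340,.03],18.5))
E
```

```text
[0.40973305 0.34209579 0.13238411]
((378, 463), array([ 28., 128.]), 21.3, array([119., 186.]), np.int32(3857))
((416, 344), array([37., 68.]), 16.9, array([286., 195.]), np.int32(4027))
shift cm [ 0.19  0.36 10.42] turn -0.03
```

Emit:
servo_tool(increments=[[[6, 0.4, 0.1, 4, 1], [6, 0.4, 0.1, 8, 1], [6, 0.4, 0.1, 10, 1], [6, 0.4, 0.1, 10.2, 1], [2.5, 0.4, 0.1, 10.2, 1]]])

```text
t: 22.5
tool_pos: [0.4157, 0.3433, 0.0326]
tool_rot: [-3.104, -0.477, -0.005]
contact_force: [1.4, 0.3, 0.6]
opening: 0.0469
grip_force: 0.0
```

Emit:
servo_tool(increments=[[[2.5, 0, 0, 0, 0], [2.5, 0, 0, 0, 0], [2.5, 0, 0, 0, 0]]])

```text
t: 22.8
tool_pos: [0.4164, 0.344, 0.0337]
tool_rot: [-3.103, -0.478, -0.009]
contact_force: [-0.3, -0.6, 6.7]
opening: 0.0345
grip_force: 40.6
```

Emit:
servo_tool(increments=[[[2.5, 0, 0, -4, 0], [2.5, 0, 0, -9, 0], [2.5, 0, 0, -14, 0], [2.5, 0, 0, -17.1, 0], [2.5, 0, 0, -17.1, 0]]])

```text
t: 23.3
tool_pos: [0.4171, 0.3447, 0.2096]
tool_rot: [-3.099, -0.477, -0.02]
contact_force: [0.9, 0.3, 0.1]
opening: 0.0346
grip_force: 40.2
```

```bash
python3 - <<'E'
from h import *
o=ctrl.get_obs();p,X=pose(o);print(p,o['opening'],o['contact_force'])
plan((W(-10,-105,203),-3.05))
E
```

```text
[0.41709688 0.34465127 0.20963926] 0.034592412505562734 [0.86661198 0.28570172 0.05149562]
shift cm [-2.91 53.81  0.44] turn 20.56
```

Emit:
servo_tool(increments=[[[2.5, -0.3, 4.8, 0, 0], [2.5, -0.5, 9.6, 0, 0], [2.5, -0.8, 14.4, 0, 0], [2.5, -1, 19.2, 0, 0], [2.5, -1.3, 24, 0, 0]]])

```text
t: 23.8
tool_pos: [0.4735, 0.1081, 0.2009]
tool_rot: [-3.105, -0.479, 0.0]
contact_force: [0.7, 0.5, 0.2]
opening: 0.0351
grip_force: 40.2
```

Emit:
servo_tool(increments=[[[2.5, -0.3, 4.8, 0, 0], [2.5, -0.5, 9.6, 0, 0], [2.5, -0.8, 14.4, 0, 0], [2.5, -1, 19.2, 0, 0], [2.5, -1.3, 24, 0, 0]]])

```text
t: 24.3
tool_pos: [0.5333, -0.1249, 0.2009]
tool_rot: [-3.105, -0.477, 0.0]
contact_force: [0.6, 0.7, -0.7]
opening: 0.0347
grip_force: 40.2
```

Emit:
servo_tool(increments=[[[2.5, -0.3, 4.8, 0, 7], [2.5, -0.3, 5.8, 0, 14], [2.5, -0.3, 5.8, 0, 20.5], [2.5, -0.3, 5.8, 0, 20.5], [2.5, -0.3, 5.8, 0, 20.5]]])

```text
t: 24.8
tool_pos: [0.5478, -0.1789, 0.2008]
tool_rot: [-3.14, 0.078, 0.001]
contact_force: [0.4, -0.0, -0.9]
opening: 0.035
grip_force: 40.3
```

```bash
python3 - <<'E'
from h import *
o=ctrl.get_obs();p,X=pose(o);print(p,o['opening'],o['grip_force'],o['contact_force'])
plan((W(-10,-105,114),-3.05))
E
```

```text
[ 0.5477809  -0.17890511  0.20080291] 0.035039682004588846 40.284340381622314 [ 0.390723   -0.01688322 -0.85323997]
shift cm [ 0.35 -0.18  8.68] turn 0.19
```

Emit:
servo_tool(increments=[[[2.5, 0.4, -0.2, 4, 0.2], [2.5, 0.4, -0.2, 7.6, 0.2], [2.5, 0.4, -0.2, 8.5, 0.2], [2.5, 0.4, -0.2, 8.7, 0.2], [2.5, 0.4, -0.2, 8.8, 0.2]]])

```text
t: 25.3
tool_pos: [0.5524, -0.1769, 0.1143]
tool_rot: [-3.14, 0.085, -0.0]
contact_force: [-2.8, 0.8, 6.0]
opening: 0.0342
grip_force: 40.9
```

Emit:
servo_tool(increments=[[[5, 0, 0, 0, 0], [5, 0, 0, 0, 0], [5, 0, 0, 0, 0], [5, 0, 0, -4, 0], [5, 0, 0, -9, 0]]])

```text
t: 25.8
tool_pos: [0.5502, -0.1765, 0.2008]
tool_rot: [-3.137, 0.088, 0.01]
contact_force: [0.2, -0.1, 0.1]
opening: 0.0502
grip_force: 0.0
```

Emit:
servo_tool(increments=[[[5, -4, 0, -4, 0], [5, -6, 0, -8, 0], [5, -6, 0, -10, 0], [5, -6, 0, -10, 0], [5, -6, 0, -10, 0]]])

```text
t: 26.3
tool_pos: [0.4924, -0.1741, 0.3032]
tool_rot: [3.14, -0.088, 0.001]
contact_force: [-0.4, 0.0, -0.9]
opening: 0.05
grip_force: 0.0
```

```bash
python3 - <<'E'
from h import *
o,d=snap('wrist','w13.png');p,X=pose(o);print(p)
print(proj(o,d,[W(-40,-235,140),W(-40,-235,185)]))
im=d['img'][:,:,::-1].copy()
a=np.linspace(0,6.28,40);cv2.polylines(im,[np.int32(proj(o,d,[W(-40+45*np.cos(t),-235+45*np.sin(t),185) for t in a]))],True,(255,0,255),1)
for y in(105,35,-35,-105): cv2.polylines(im,[np.int32(proj(o,d,[W(-10+a,y+b,102) for a,b in[(32,18),(32,-18),(-32,-18),(-32,18)]]))],True,(255,0,255),1)
cv2.imwrite('pics/w13b.png',im)
E
```

```text
[ 0.4923588  -0.17407299  0.30319494]
[[430.94980459 158.75948531]
 [456.95794788 167.3178114 ]]
```

View pics/w13b.png

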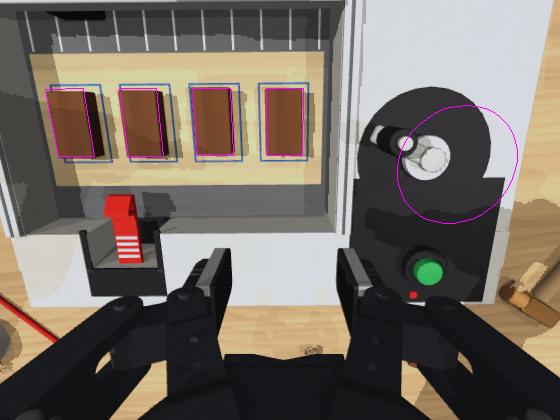

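```bash
python3 - <<'E'
from h import *
o=ctrl.get_obs();d=ctrl.get_image('wrist'); 
k=M(ray(o,d,(404,144),.185)[0]); v=k[:2]-[-40,-235]; print(k,np.hypot(*v),np.degrees(np.arctan2(v[1],v[0])))
a=np.arctan2(v[1],v[0]); K=W(-40+45*np.cos(a),-235+45*np.sin(a),176)
print(K,proj(o,d,[K+[0,0,.009],K-[0,0,.029]])); 
plan((K+[0,0,.06],-3.05),(K,-3.05))
im=cv2.resize(d['img'][100:200,340:480,::-1],None,fx=5,fy=5,interpolation=cv2.INTER_CUBIC)
cv2.imwrite('pics/k.png',im)
E
```

```text
[ -22.90804022 -192.14456997  185.        ] 46.13808591466652 68.25648585612139
[ 0.53332988 -0.26458779  0.176     ] [[405.37522506 144.57427443]
 [389.27853637 139.91380041]]
shift cm [4.67 8.85 6.47] turn -0.14
shift cm [0. 0. 6.] turn 0.0
```

View pics/k.png

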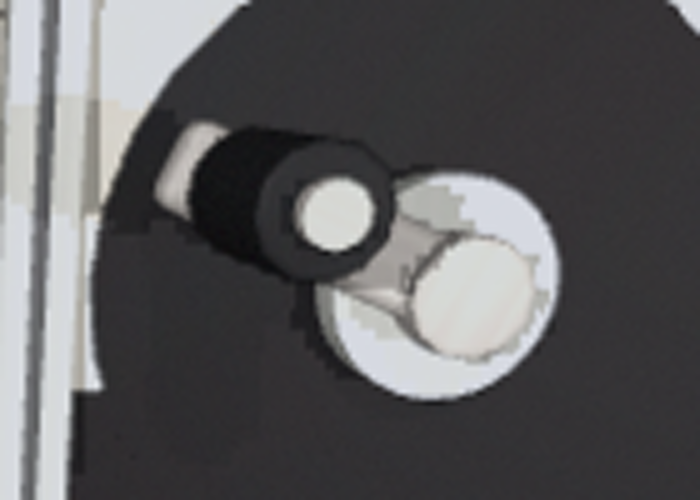

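Emit:
servo_tool(increments=[[[5, 2.3, 4.4, 1, 0], [5, 4.7, 8.8, 3, 0], [5, 4.7, 8.8, 6, 0], [5, 4.7, 8.8, 7, 0], [5, 4.7, 8.8, 7, 0]]])

```text
t: 26.9
tool_pos: [0.5327, -0.2632, 0.2289]
tool_rot: [-3.136, 0.087, 0.011]
contact_force: [-0.2, 0.1, 0.4]
opening: 0.0502
grip_force: 0.0
```

```bash
python3 - <<'E'
from h import *
o,d=snap('wrist','w14.png');p,X=pose(o);print(p)
K=W(-40+45*np.cos(np.radians(67.5)),-235+45*np.sin(np.radians(67.5)),170)
print(proj(o,d,[K+[0,0,.015],K-[0,0,.023]]))
g=cv2.cvtColor(d['img'],cv2.COLOR_RGB2HSV)
for c in cv2.findContours(((g[:,:,2]>190)&(g[:,:,1]<40)).astype(np.uint8),0,1)[0]:
    (x,y),r=cv2.minEnclosingCircle(c)
    if 3<r<25 and cv2.contourArea(c)>.7*3.14*r*r: print(x,y,r)
plan((K,-3.05))
E
```

```text
[ 0.53267444 -0.26317825  0.22886828]
[[289.29447701 238.99469892]
 [288.63494625 216.99574585]]
shift cm [0.05 0.15 6.15] turn -0.11
```

Emit:
servo_tool(increments=[[[5, 0.1, 0.1, 2, 0], [5, 0.1, 0.1, 4, 0], [5, 0.1, 0.1, 5.5, 0], [5, 0.1, 0.1, 5.9, 0], [5, 0.1, 0.1, 5.9, 0]]], newtons=30)

```text
t: 27.45
tool_pos: [0.5353, -0.2652, 0.1745]
tool_rot: [-3.14, 0.087, 0.0]
contact_force: [-0.3, -0.0, 0.6]
opening: 0.0498
grip_force: 0.0
```

Emit:
servo_tool(increments=[[[1, 0, 0, 0, 0], [1, 0, 0, 0, 0], [1, 0, 0, 0, 0], [1, 0, 0, 0, 0], [1, 0, 0, 0, 0]]])

```text
t: 27.95
tool_pos: [0.5361, -0.2657, 0.1759]
tool_rot: [3.14, -0.087, 0.004]
contact_force: [0.4, 2.5, 5.4]
opening: 0.0212
grip_force: 29.8
```

```bash
python3 - <<'E'
from h import *
o,d=snap('wrist','w15.png');p,X=pose(o);print(p,M(p),o['opening'],o['contact_force'])
v=M(p)[:2]-[-40,-235];print(np.hypot(*v),np.degrees(np.arctan2(v[1],v[0])))
a0=66;a=np.radians(a0-30*np.arange(0,13));print(np.c_[4.5*(np.cos(a)-np.cos(a[0])),-4.5*(np.sin(a)-np.sin(a[0]))].round(2).tolist())
E
```

```text
[ 0.53610133 -0.26568311  0.17591881] [ -20.50387181 -194.14807516  175.91881105] 0.021200087293196557 [0.3675436  2.47332432 5.43192948]
45.26564677393758 64.48770757644427
[[0.0, -0.0], [1.81, 1.47], [2.65, 3.64], [2.28, 5.94], [0.81, 7.75], [-1.36, 8.59], [-3.66, 8.22], [-5.47, 6.76], [-6.31, 4.58], [-5.94, 2.28], [-4.48, 0.47], [-2.3, -0.36], [-0.0, -0.0]]
```

View pics/w15.png

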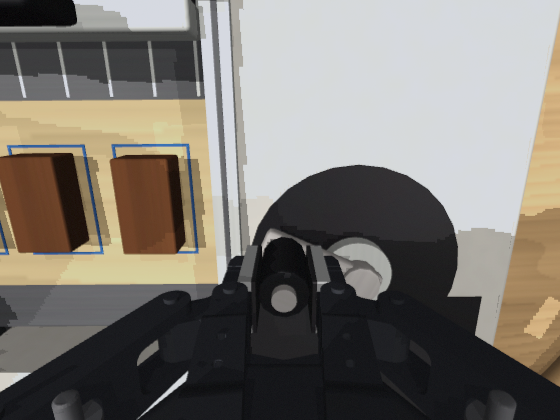

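Emit:
servo_tool(increments=[[[1, 0.98, 0.68, 0, 0], [1, 1.81, 1.47, 0, 0], [1, 2.36, 2.5, 0, 0], [1, 2.65, 3.64, 0, 0], [1, 2.65, 3.64, 0, 0]]])

```text
t: 28.5
tool_pos: [0.5605, -0.3056, 0.1759]
tool_rot: [3.137, -0.089, 0.003]
contact_force: [-0.2, -2.1, 5.0]
opening: 0.0212
grip_force: 29.7
```

```bash
python3 - <<'E'
from h import *
o=ctrl.get_obs();p,X=pose(o);print(M(p),o['opening'],o['contact_force'])
v=M(p)[:2]-[-40,-235];print(np.hypot(*v),np.degrees(np.arctan2(v[1],v[0])))
a0=6
for k in range(0,12,4):
  a=np.radians(a0-30*k-30*np.arange(0,6));print(k,np.c_[4.5*(np.cos(a)-np.cos(a[0])),-4.5*(np.sin(a)-np.sin(a[0]))].round(2).tolist())
E
```

```text
[   5.94486593 -232.73297329  175.89861587] 0.02118285741840504 [-0.20174664 -2.11879903  5.03117777]
46.00076211615891 2.8248162139830173
0 [[0.0, -0.0], [-0.36, 2.3], [-1.83, 4.11], [-4.0, 4.95], [-6.31, 4.58], [-8.12, 3.12]]
4 [[0.0, -0.0], [-1.81, -1.47], [-2.65, -3.64], [-2.28, -5.94], [-0.81, -7.75], [1.36, -8.59]]
8 [[0.0, -0.0], [2.17, -0.83], [4.48, -0.47], [6.29, 1.0], [7.12, 3.17], [6.76, 5.47]]
```

Emit:
servo_tool(increments=[[[1, -0.36, 2.3, 0, 0], [1, -1.83, 4.11, 0, 0], [1, -4, 4.95, 0, 0], [1, -6.31, 4.58, 0, 0], [1, -8.12, 3.12, 0, 0]]])

```text
t: 29.0
tool_pos: [0.4776, -0.331, 0.1758]
tool_rot: [3.139, -0.09, 0.008]
contact_force: [10.7, 4.7, 3.3]
opening: 0.0214
grip_force: 30.0
```

Emit:
servo_tool(increments=[[[1, -0.83, -2.17, 0, 0], [1, -0.47, -4.48, 0, 0], [1, 1, -6.29, 0, 0], [1, 3.17, -7.12, 0, 0], [1, 5.47, -6.76, 0, 0]]])

```text
t: 29.5
tool_pos: [0.5358, -0.265, 0.1758]
tool_rot: [3.139, -0.085, -0.0]
contact_force: [-6.2, -7.8, 4.8]
opening: 0.0211
grip_force: 30.7
```

```bash
python3 - <<'E'
from h import *
o=ctrl.get_obs();p,X=pose(o);print(M(p),o['opening'],o['contact_force'],o['grip_force'])
v=M(p)[:2]-[-40,-235];print(np.hypot(*v),np.degrees(np.arctan2(v[1],v[0])))
E
```

```text
[ -20.88674757 -193.46008503  175.78916427] 0.021083002703232732 [-6.20102353 -7.76723637  4.77998265] 30.70104628801346
45.726151755472785 65.29200145495655
```

One turn completed exactly; two more.

Emit:
servo_tool(increments=[[[1, 1.81, 1.47, 0, 0], [1, 2.65, 3.64, 0, 0], [1, 2.28, 5.94, 0, 0], [1, 0.81, 7.75, 0, 0], [1, -1.36, 8.59, 0, 0]]])

```text
t: 30.0
tool_pos: [0.5178, -0.3511, 0.1757]
tool_rot: [-3.139, 0.088, -0.004]
contact_force: [1.0, 10.5, 8.0]
opening: 0.021
grip_force: 31.2
```

Emit:
servo_tool(increments=[[[1, -2.3, -0.36, 0, 0], [1, -4.11, -1.83, 0, 0], [1, -4.95, -4, 0, 0], [1, -4.58, -6.31, 0, 0], [1, -3.12, -8.12, 0, 0]]])

```text
t: 30.5
tool_pos: [0.4897, -0.2682, 0.176]
tool_rot: [3.137, -0.089, 0.001]
contact_force: [2.8, -7.7, -0.3]
opening: 0.0216
grip_force: 30.4
```

Emit:
servo_tool(increments=[[[1, 2.17, -0.83, 0, 0], [1, 4.48, -0.47, 0, 0], [1, 6.29, 1, 0, 0], [1, 7.12, 3.17, 0, 0], [1, 6.76, 5.47, 0, 0]]])

```text
t: 31.0
tool_pos: [0.556, -0.3262, 0.1757]
tool_rot: [-3.14, 0.085, -0.001]
contact_force: [-7.7, 5.6, 7.1]
opening: 0.0212
grip_force: 31.4
```

Emit:
servo_tool(increments=[[[1, -1.47, 1.81, 0, 0], [1, -3.64, 2.65, 0, 0], [1, -5.94, 2.28, 0, 0], [1, -7.75, 0.81, 0, 0], [1, -8.59, -1.36, 0, 0]]])

```text
t: 31.5
tool_pos: [0.47, -0.3092, 0.1759]
tool_rot: [3.137, -0.091, 0.007]
contact_force: [12.6, -0.9, 0.3]
opening: 0.0212
grip_force: 30.7
```

Emit:
servo_tool(increments=[[[1, 0.36, -2.3, 0, 0], [1, 1.83, -4.11, 0, 0], [1, 4, -4.95, 0, 0], [1, 6.31, -4.58, 0, 0], [1, 6.31, -4.58, 0, 0]]])

```text
t: 32.0
tool_pos: [0.5378, -0.2665, 0.1759]
tool_rot: [3.138, -0.086, 0.006]
contact_force: [1.6, -0.1, 6.2]
opening: 0.0209
grip_force: 31.5
```

```bash
python3 - <<'E'
from h import *
o=ctrl.get_obs();p,X=pose(o);print(M(p),o['opening'],o['contact_force'],o['grip_force'])
v=M(p)[:2]-[-40,-235];print(np.hypot(*v),np.degrees(np.arctan2(v[1],v[0])))
o,d=snap('wrist','w16.png')
a=cv2.imread('pics/w15.png')[100:350,60:520];b=cv2.imread('pics/w16.png')[100:350,60:520]
cv2.imwrite('pics/cmp.png',np.vstack([a,b]))
E
```

```text
[ -18.79835874 -194.85038424  175.85353014] 0.020851304860999346 [ 1.58607947 -0.08044918  6.18442589] 31.536478400230408
45.403757970325586 62.16299541561738
```

View pics/cmp.png

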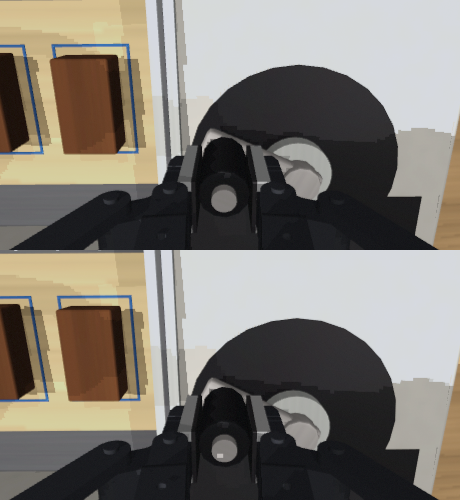

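Emit:
servo_tool(increments=[[[5, 0, 0, 0, 0], [5, 0, 0, 0, 0], [5, 0, 0, 0, 0], [5, 0, 0, -4, 0], [5, 0, 0, -8, 0]]])

```text
t: 32.55
tool_pos: [0.5337, -0.2649, 0.2525]
tool_rot: [-3.137, 0.088, 0.008]
contact_force: [0.6, -0.7, 0.1]
opening: 0.0504
grip_force: 0.0
```

Emit:
servo_tool(increments=[[[0, 3.5, -3.5, -1, 0], [0, 7, -7, -1, 0], [0, 10.5, -10.5, -1, 0], [0, 14, -13.5, -1, 0], [0, 14.5, -13.5, -1, 0]]])

```text
t: 33.05
tool_pos: [0.6896, -0.135, 0.2629]
tool_rot: [-3.139, 0.08, 0.001]
contact_force: [-1.6, -0.5, 1.1]
opening: -0.0006
grip_force: 0.0
```

```bash
python3 - <<'E'
from h import *
o,d=snap('wrist','w17.png');p,X=pose(o);print(p,M(p),o['opening'])
plan((W(122,-60,250),-3.05),(W(122,-60,168),-3.05))
o,d=snap('top','top2.png')
for z in(147,185): print(proj(o,d,W(-40+17.2,-235+41.6,z)))
E
```

```text
[ 0.68964224 -0.13498344  0.26292212] [125.86986917 -55.46879339 262.92211688] -0.0006277923989605345
shift cm [-0.32  0.26  1.29] turn 0.03
shift cm [0.  0.  8.2] turn 0.0
[[425.10859611 212.29010324]]
[[429.24132818 210.53840502]]
```

Emit:
servo_tool(increments=[[[0, 0, 0.3, 4, 0], [0, 0, 0.3, 8, 0], [0, 0, 0.3, 9.4, 0], [0, 0, 0.3, 9.4, 0]]])

```text
t: 33.55
tool_pos: [0.6847, -0.1423, 0.1667]
tool_rot: [-3.139, 0.09, 0.011]
contact_force: [-0.3, 0.2, 0.7]
opening: 0.0001
grip_force: 0.0
```

Emit:
servo_tool(increments=[[[0, -1.5, 0, 0, 0], [0, -4.5, 0, 0, 0], [0, -8, 0, 0, 0], [0, -11.5, 0, 0, 0], [0, -15, 0, 0, 0]]])

```text
t: 34.05
tool_pos: [0.5388, -0.1351, 0.1741]
tool_rot: [3.137, -0.088, 0.013]
contact_force: [3.6, -3.7, 1.4]
opening: 0.0
grip_force: 2.2
```

```bash
python3 - <<'E'
from h import *
o=ctrl.get_obs();p,X=pose(o);print(p,M(p),o['contact_force'])
plan((W(-92,-60,168),-3.05))
E
```

```text
[ 0.5387662  -0.13508399  0.17408341] [-24.78736636 -63.59202346 174.08341083] [ 3.64364371 -3.70053035  1.41427414]
shift cm [-6.73 -0.34  0.55] turn -0.18
```

Emit:
servo_tool(increments=[[[0, -2, 0, 0.3, 0], [0, -4, 0, 0.3, 0], [0, -5.5, 0, 0.3, 0], [0, -6.5, 0, 0.3, 0], [0, -6.6, 0, 0.3, 0]]])

```text
t: 34.55
tool_pos: [0.4727, -0.1308, 0.1704]
tool_rot: [3.138, -0.089, 0.009]
contact_force: [3.4, -0.2, 2.7]
opening: 0.0004
grip_force: 1.7
```

Emit:
servo_tool(increments=[[[0, -0.2, 0, 0, 0], [0, -0.3, 0, 0, 0], [0, -0.4, 0, 0, 0], [0, -0.4, 0, 0, 0]]])

```text
t: 34.95
tool_pos: [0.4725, -0.1308, 0.1705]
tool_rot: [3.138, -0.088, 0.021]
contact_force: [15.3, -1.7, -0.7]
opening: 0.0003
grip_force: 7.2
```

```bash
python3 - <<'E'
from h import *
o=ctrl.get_obs();p,X=pose(o);print(p,M(p),o['contact_force'])
E
```

```text
[ 0.47251396 -0.13075345  0.17046214] [-91.17615446 -62.7905648  170.4621415 ] [15.31589443 -1.66327119 -0.72243691]
```

Emit:
servo_tool(increments=[[[0, 1, 0, 0, 0], [0, 1, 0, -4, 0], [0, 1, 0, -8, 0], [0, -2, 4.5, -8, 0], [0, -4, 9, -8, 0]]])

```text
t: 35.45
tool_pos: [0.4246, -0.2144, 0.2492]
tool_rot: [3.14, -0.081, 0.001]
contact_force: [0.6, -1.6, -0.2]
opening: -0.0
grip_force: 0.0
```

Emit:
servo_tool(increments=[[[0, -1, 4.5, 0, 0], [0, -1.5, 9, 0, 0], [0, -1.5, 9, 3, 0], [0, -1.5, 9, 5, 0], [0, -1.5, 9, 5, 0]]])

```text
t: 35.95
tool_pos: [0.4024, -0.302, 0.1931]
tool_rot: [-3.134, 0.089, 0.011]
contact_force: [-0.9, 0.0, 0.3]
opening: -0.0001
grip_force: 0.0
```

```bash
python3 - <<'E'
from h import *
o,d=snap('wrist','w18.png');p,X=pose(o);print(p,M(p),o['contact_force'])
g,ga,_=blob(d['img'],(45,120,60),(80,255,255),proj(o,d,W(-150,-245,144))[0],60); print(g,ga,M(ray(o,d,g,.144)[0]))
plan((W(-150,-245,175),-3.05))
o,e=snap('side','side1.png')
a=cv2.imread('pics/side0.png');b=cv2.imread('pics/side1.png')
for f in(a,b):
    h=cv2.cvtColor(f,cv2.COLOR_BGR2HSV)[180:215,325:360]; m=((h[:,:,0]<8)|(h[:,:,0]>172))&(h[:,:,1]>130)&(h[:,:,2]>100); y,x=np.nonzero(m); print(m.sum(),x.mean(),y.mean())
print(np.abs(a[180:215,325:360].astype(int)-b[180:215,325:360]).mean(), np.abs(a[130:215,260:370].astype(int)-b[130:215,260:370]).mean())
E
```

```text
[ 0.40244169 -0.30200505  0.19308282] [-152.04300042 -237.52597089  193.08282481] [-0.90967207  0.02499537  0.28772159]
[298.82675585 231.11438127] 1495 [-148.09384902 -244.54566354  144.        ]
shift cm [0.11 0.71 2.03] turn -0.16
47 13.97872340425532 19.148936170212767
41 14.609756097560975 19.4390243902439
8.493605442176872 7.565668449197861
```

Emit:
servo_tool(increments=[[[0, 0.2, 0.5, 0, 0], [0, 0.2, 0.5, 1, 0], [0, 0.2, 0.5, 2, 0], [0, 0.2, 0.5, 2.6, 0], [0, 0.2, 0.5, 2.6, 0]]])

```text
t: 36.55
tool_pos: [0.4054, -0.3076, 0.1695]
tool_rot: [-3.138, 0.087, 0.003]
contact_force: [0.3, -0.1, -0.7]
opening: -0.0002
grip_force: 0.0
```

Emit:
servo_tool(increments=[[[0, 0, 0.1, 0.5, 0], [0, 0, 0.1, 0.9, 0], [0, 0, 0.1, 1.2, 0], [0, 0, 0.1, 1.3, 0], [0, 0, 0.1, 1.3, 0]]])

```text
t: 37.05
tool_pos: [0.4063, -0.3098, 0.1605]
tool_rot: [3.14, -0.087, 0.001]
contact_force: [-3.8, 3.0, 10.0]
opening: 0.0002
grip_force: 5.3
```

Emit:
servo_tool(increments=[[[0, 0, 0, 0.3, 0], [0, 0, 0, 0.5, 0], [0, 0, 0, 0.7, 0], [0, 0, 0, 0.7, 0]]])

```text
t: 37.45
tool_pos: [0.4066, -0.3101, 0.16]
tool_rot: [3.14, -0.087, -0.001]
contact_force: [-16.1, 15.5, 40.4]
opening: -0.0
grip_force: 20.1
```

Emit:
servo_tool(increments=[[[0, 0, 0, -2, 0], [0, 0, 0, -4, 0], [4, 0, -1.5, -4, 0], [4, 0, -2.7, -4, 0], [4, 0, -2.7, -4, 0]]])

```text
t: 37.95
tool_pos: [0.407, -0.2801, 0.1894]
tool_rot: [-3.138, 0.085, 0.003]
contact_force: [-0.3, -0.4, -0.7]
opening: 0.0402
grip_force: 0.0
```

Emit:
servo_tool(increments=[[[4, 0, 0, 0, 0], [4, 0, 0, 0, 0], [4, 0, 0, 0, 0]]])

```text
t: 38.25
tool_pos: [0.4073, -0.2825, 0.1907]
tool_rot: [-3.14, 0.088, 0.001]
contact_force: [0.1, 0.3, 0.4]
opening: 0.0397
grip_force: 0.0
```

```bash
python3 - <<'E'
from h import *
o,d=snap('wrist','w19.png');p,X=pose(o);print(p,M(p),o['opening'],o['contact_force'])
g,ga,_=blob(d['img'],(45,120,60),(80,255,255),proj(o,d,W(-150,-245,144))[0],60); print(g,ga,M(ray(o,d,g,.144)[0]))
E
```

```text
[ 0.40732311 -0.28251069  0.19071861] [-148.20508968 -217.79961867  190.71861207] 0.03974043442510168 [0.13861918 0.31821396 0.38166287]
[331.81716418 237.35      ] 1340 [-146.88890409 -243.82026876  144.        ]
```

Emit:
servo_tool(increments=[[[4, 0, 0, 1.5, 0], [4, 0, 0, 2.5, 0], [4, 0, 0, 2.9, 0], [4, 0, 0, 2.9, 0]]])

```text
t: 38.7
tool_pos: [0.407, -0.2822, 0.1615]
tool_rot: [-3.139, 0.088, 0.003]
contact_force: [-2.3, 1.4, 4.0]
opening: 0.0398
grip_force: 1.7
```

Emit:
servo_tool(increments=[[[4, 0, 0, 0.4, 0], [4, 0, 0, 0.4, 0]]])

```text
t: 38.9
tool_pos: [0.4076, -0.2827, 0.1592]
tool_rot: [3.14, -0.088, -0.0]
contact_force: [-2.8, 1.6, 4.8]
opening: 0.0396
grip_force: 2.4
```

Emit:
servo_tool(increments=[[[4, 0, 0, 0.4, 0], [4, 0, 0, 0.4, 0]]])

```text
t: 39.1
tool_pos: [0.4079, -0.283, 0.1587]
tool_rot: [3.14, -0.088, -0.001]
contact_force: [-9.3, 8.0, 21.8]
opening: 0.0399
grip_force: 10.9
```

Emit:
servo_tool(increments=[[[4, 0, 0, 0.3, 0], [4, 0, 0, 0.3, 0]]])

```text
t: 39.3
tool_pos: [0.408, -0.2832, 0.1583]
tool_rot: [3.139, -0.088, -0.001]
contact_force: [-15.2, 13.9, 33.7]
opening: 0.0399
grip_force: 17.1
```

Emit:
servo_tool(increments=[[[4, 0, 0, -2, 0], [4, 0, 0, -6, 0], [4, -2, 3, -10, 0], [4, -4, 6, -12, 0], [4, -4, 6, -12, 0]]])

```text
t: 39.8
tool_pos: [0.3638, -0.3441, 0.2761]
tool_rot: [3.133, -0.094, 0.008]
contact_force: [1.0, 0.2, -0.5]
opening: 0.0397
grip_force: 0.0
```

Emit:
servo_tool(increments=[[[4, -3, 4, 0, 0], [4, -3, 8, 0, 0], [4, -3, 12, 0, 0], [4, -3, 15, 0, 0], [4, -3, 15, 0, 0]]])

```text
t: 40.3
tool_pos: [0.3254, -0.4903, 0.2693]
tool_rot: [-3.139, 0.092, 0.002]
contact_force: [-0.9, -0.2, 0.5]
opening: 0.04
grip_force: 0.0
```

```bash
python3 - <<'E'
from h import *
o,e=snap('side','side2.png'); a=cv2.imread('pics/side0.png');b=cv2.imread('pics/side2.png')
for f in(a,b):
    h=cv2.cvtColor(f,cv2.COLOR_BGR2HSV)[180:215,325:360]; m=((h[:,:,0]<8)|(h[:,:,0]>172))&(h[:,:,1]>130)&(h[:,:,2]>100); y,x=np.nonzero(m); print(m.sum(),x.mean(),y.mean())
print('hook px: up',proj(o,e,W(-134,60,113)),'down 9mm',proj(o,e,W(-134,60,104)))
# handle edge check shut: black fin position
for f in(a,b):
    g=cv2.cvtColor(f,cv2.COLOR_BGR2GRAY)[135:178,335:378]; y,x=np.nonzero(g<40); print(len(x),x.mean(),y.mean())
print(ctrl.get_obs()['contact_force'],M(ctrl.get_obs()['tool_pos']))
# blanks through the amber window
o,d=snap('top','top3.png'); g=cv2.cvtColor(d['img'],cv2.COLOR_RGB2GRAY)
for y in(105,35,-35,-105):
    u=proj(o,d,W(-10,y,93))[0]; x0,y0=int(u[0])-14,int(u[1])-19; p=g[y0:y0+38,x0:x0+28].astype(np.uint8)
    t,m=cv2.threshold(p,0,1,cv2.THRESH_BINARY_INV+cv2.THRESH_OTSU); yy,xx=np.nonzero(m); q=M(ray(o,d,(xx.mean()+x0,yy.mean()+y0),.082)[0]); print(y,t,m.sum(),q.round(1))
E
```

```text
47 13.97872340425532 19.148936170212767
47 13.97872340425532 19.148936170212767
hook px: up [[340.97020652 199.06273761]] down 9mm [[340.54300475 201.19736299]]
264 27.560606060606062 15.901515151515152
263 27.566539923954373 15.923954372623575
[0.40044176 0.58042982 0.1035559 ] [-218.711517   -427.96970439  269.36351966]
105 134.0 1022 [ -5.4 104.8  82. ]
35 100.0 441 [-16.6  43.7  82. ]
-35 100.0 339 [ -6.5 -33.4  82. ]
-105 101.0 415 [  -7.9 -109.3   82. ]
```

```bash
python3 - <<'E'
from h import *
o,d=snap('top','top4.png'); im=d['img']; g=cv2.cvtColor(im,cv2.COLOR_RGB2GRAY)
u=proj(o,d,[W(100,150,95),W(100,-150,95),W(-95,150,95),W(-95,-150,95)]); x0,y0=np.int32(u.min(0));x1,y1=np.int32(u.max(0))
P=g[y0:y1,x0:x1]; print(x0,y0,P.shape)
for r in range(0,P.shape[0],2): print(''.join(' .:-=+*#%@'[::-1][min(9,max(0,(int(v)-50)//10))] for v in P[r]))
print(proj(o,d,[W(-10,y,93) for y in(105,35,-35,-105)])-[x0,y0])
E
```

```text
298 162 (76, 108)
        =+++++++**++******++*++++++++====--.::.                                                             
        -+=============+++++++++++++++++++++++*+**+***+++++++++====--.:::                                   
        -++++++++==++++++++++++++++++===============+=+++++++++++++++*+**********++++++++====--.:::         
       :=++++++++==++++*++*+++++++*++=++++++++=++++++++==========================+++++++++++++*++++*******++
       :=++++++++==+++++++++++++++*+==++++++++-++++++++==++++++++-=+++++++==+++++=+==================+==+=++
       -+++++++++=++++++++==++++++++-++++++++==++++++++=+++++++++=++++++++==++++++++-++++++++==++++++++==++=
       -+++++++++=++++++++==++++++++=++++++++==++++++++=++++++++==++++++++=++++++++==++++++++=+++++++++=++++
       -+++++++++=++++++++==++++++++=++++++++==++++++++=++++++++==++++++++=++++++++==++++++++=++++++++==+++=
       -++++++++==++++++++=+++++++++=++++++++==++++++++-++++++++==++++++++=++++++++==++++++++=++++++++==+++=
       -=================+=+++++++++=++++++++=+++++++++=++++++++==++++++++=++++++++==++++++++=+++++++
[... 2468 characters left out ...]
====-=========================-=======-==++++=
   -+++++++++++++++++++++++++++++++++++++++++++++++++================-=----==---==----=-=-=-===-=======++++=
   -++*+++++++++++++++++++++++++++++++++++++++++++++++++++++++++++++++++++++++===============-----=---=++++=
                       .::-=+==+++++++++++++++++++++++++++++++++++++++++++++++++++++++++++++++++++++++++++++
                                                 :::-=+++**++++**++++++++++++++++++++++++++++++++++++++++++:
.  ..... .                                                   +@@@@@@@@@@@@%%%%###*#*#******++++++++++++++++:
[[18.14628842 39.81951325]
 [42.47203916 41.78666938]
 [66.79303082 43.75344065]
 [91.10926482 45.71982718]]
```

```bash
python3 - <<'E'
from h import *
o=ctrl.get_obs();d=ctrl.get_image('top')
def show(A,t):
    print(t)
    for r in range(0,A.shape[0],2): print(''.join(' .:-=+*#%@'[min(9,max(0,int(v)))] for v in A[r]))
f=lambda n:cv2.cvtColor(cv2.imread('pics/'+n),cv2.COLOR_BGR2GRAY)[180:240,296:410].astype(int)
a,b,c=f('top1.png'),f('top4.png'),f('top2.png')
show((a-b)/4,'empty-now'); show((170-c)/12,'top2 open')
print(proj(o,d,[W(-10,y,93) for y in(105,35,-35,-105)])-[296,180])
E
```

```text
empty-now
            .  .... .......:..:......           ..        .        :.        ..       .         :        :.       
                                .    .. .... .. .....:...........  .         .        :.                 :.       
       .                                                       .  .......... ........ :.. . .   ..       . .      
                                  .                                                      .  ...........  .:       
                                           .                               .                              -       
             ..:.. .     .                                                                                :       
                            .      .  .::-:::...                             .            .               :       
           .                .      .  =====+=======-.      .  :-=-=====---:.      .                       :.      
           .    ..          .      .  =+======+====..      :  +==-=========::      -  .:--------..:.      -       
                            .      .  ++++=++======.:  
[... 5228 characters left out ...]
###%%%%%%%%@@@@*
 +%%%%%%%%%%%%*****##########%%*********####*************%@@%%%%%%%################***##############%%%%%%%%%@@@@.
 *@%%%%%%%%%%%******###########*##*#**##%%%@%%%%#*******#@@%%%%%%#################***###############%%%%%%%%@@@@% 
 #@%%%%%%%%%%%*******#########*********%%%%%%%%%%#******%@@%%%%%%###############*#*################%%%%%%%%@@@@@# 
:--:-=++**####******#%########*+++*+++*%%%%%%%%%%#*****#@@%%%%%%##################*##*############%%%%%%%%@%@@@@- 
                    +@%##%####++++++++*%%%%%%%%@@@#****%@@%%%%#%%#################***#############%%%%%%%%@@@@@%: 
[[20.14628842 21.81951325]
 [44.47203916 23.78666938]
 [68.79303082 25.75344065]
 [93.10926482 27.71982718]]
```

```bash
python3 - <<'E'
from h import *
o=ctrl.get_obs();d=ctrl.get_image('top')
print('blank0',M(ray(o,d,(326,215),.082)[0]),'blank1',M(ray(o,d,(339.5,204.5),.082)[0]),M(ray(o,d,(364,206),.082)[0]))
p,X=pose(o);print(p)
plan(([.435,-.0055,.27],-3.05),([.435,-.0055,.172],-3.05))
E
```

```text
blank0 [-44.28976754  73.25822147  82.        ] blank1 [-10.63859132  36.44016719  82.        ] [ -9.2369405  -34.53226422  82.        ]
[ 0.32627021 -0.48709054  0.27053111]
shift cm [  8.22 -48.68   0.13] turn -0.08
shift cm [0.  0.  9.8] turn 0.0
```

Emit:
servo_tool(increments=[[[0, 0.8, -4.8, 0, 0], [0, 1.6, -9.6, 0, 0], [0, 2.4, -14.4, 0, 0], [0, 3.2, -19.2, 0, 0], [0, 4.1, -24, 0, 0]]])

```text
t: 41.05
tool_pos: [0.3802, -0.2481, 0.2714]
tool_rot: [3.14, -0.087, 0.002]
contact_force: [0.4, 1.0, 0.1]
opening: -0.0001
grip_force: 0.0
```

Emit:
servo_tool(increments=[[[0, 0.8, -4.8, 0, 0], [0, 1.6, -9.6, 0, 0], [0, 2.4, -14.4, 0, 0], [0, 3.2, -19.2, 0, 0], [0, 4.1, -24, 0, 0]]])

```text
t: 41.55
tool_pos: [0.434, -0.0108, 0.2717]
tool_rot: [3.14, -0.086, 0.003]
contact_force: [1.2, -0.5, -0.8]
opening: -0.0002
grip_force: 0.0
```

Emit:
servo_tool(increments=[[[0, 0, -0.5, 4, 0], [0, 0, -0.5, 8, 0], [0, 0, -0.5, 9.5, 0], [0, 0, -0.5, 9.5, 0], [0, 0, -0.5, 9.5, 0]]])

```text
t: 42.05
tool_pos: [0.4354, -0.0088, 0.1778]
tool_rot: [3.14, -0.088, 0.003]
contact_force: [-0.5, -0.7, 0.1]
opening: 0.0001
grip_force: 0.0
```

```bash
python3 - <<'E'
from h import *
p,X=pose();print(p)
plan(([.435,-.0055,.135],-3.05))
E
```

```text
[ 0.43538514 -0.00883214  0.1777874 ]
shift cm [-0.07 -0.33  4.28] turn -0.17
```

Descend and press, then push the bar off as before.

Emit:
servo_tool(increments=[[[0, -0.1, -0.3, 2, 0], [0, -0.1, -0.3, 4, 0], [0, -0.1, -0.3, 5, 0], [0, -0.1, -0.3, 5.5, 0], [0, -0.1, -0.3, 5.6, 0]]])

```text
t: 42.55
tool_pos: [0.4348, -0.0061, 0.1223]
tool_rot: [3.14, -0.089, 0.001]
contact_force: [-3.9, -0.5, 7.5]
opening: -0.0002
grip_force: 3.3
```

Emit:
servo_tool(increments=[[[0, 0, 0, 0.1, 0], [0, 0, 0, 0.1, 0]]])

```text
t: 42.75
tool_pos: [0.4355, -0.0061, 0.1223]
tool_rot: [3.14, -0.088, 0.004]
contact_force: [-3.8, 0.2, 7.5]
opening: -0.0001
grip_force: 3.2
```

Emit:
servo_tool(increments=[[[0, 0.6, 0, 0, 0], [0, 1.1, 0, 0.1, 0], [0, 1.5, 0, 0.1, 0], [0, 1.9, 0, 0.1, 0], [0, 1.9, 0, 0.1, 0]]])

```text
t: 43.25
tool_pos: [0.4547, -0.0071, 0.121]
tool_rot: [3.14, -0.088, 0.005]
contact_force: [-2.0, -0.3, 4.6]
opening: 0.0002
grip_force: 2.1
```

Emit:
servo_tool(increments=[[[0, -0.3, 0, -2, 0], [0, -0.3, 0, -6, 0], [0, -3, 4, -7, 0], [0, -3, 8, -7, 0], [0, -3, 12, -7, 0]]])

```text
t: 43.75
tool_pos: [0.4171, -0.1265, 0.1912]
tool_rot: [3.138, -0.086, 0.009]
contact_force: [0.2, -0.3, -0.5]
opening: -0.0002
grip_force: 0.0
```

Emit:
servo_tool(increments=[[[0, 0, 0, 2.1, 0], [0, 1.8, 0, 2.1, 0], [0, 4, 0, 2.1, 0], [0, 8, 0, 2.1, 0], [0, 12, 0, 2.1, 0]]])

```text
t: 44.25
tool_pos: [0.5363, -0.1318, 0.1675]
tool_rot: [-3.14, 0.089, 0.004]
contact_force: [-4.6, -0.2, 4.8]
opening: -0.0003
grip_force: 2.6
```

Emit:
servo_tool(increments=[[[0, 4, 0, 0, 0], [0, 7, 0, 0, 0], [0, 9, 0, 0, 0], [0, 10, 0, 0, 0], [0, 10.2, 0, 0, 0]]])

```text
t: 44.75
tool_pos: [0.6386, -0.1375, 0.168]
tool_rot: [3.14, -0.088, 0.0]
contact_force: [-4.2, -0.3, 4.1]
opening: 0.0001
grip_force: 2.1
```

Emit:
servo_tool(increments=[[[0, 0.2, 0, 0, 0], [0, 0.3, 0, 0, 0], [0, 0.3, 0, 0, 0]]])

```text
t: 45.05
tool_pos: [0.6387, -0.1375, 0.1681]
tool_rot: [3.14, -0.088, -0.007]
contact_force: [-8.8, 0.5, 5.4]
opening: -0.0
grip_force: 4.6
```

```bash
python3 - <<'E'
from h import *
o=ctrl.get_obs();p,X=pose(o);print(p,M(p),o['contact_force'])
q=p+X@np.array([-.02,0,-.08])
plan((W(-95,78,240),-3.05),start=(q,X))
E
```

```text
[ 0.63867068 -0.13746848  0.16806226] [ 75.10256094 -60.66073432 168.06226113] [-8.83261237  0.54170921  5.39052187]
shift cm [-15.08 -13.81   0.88] turn -0.17
```

Emit:
servo_tool(increments=[[[0, -2, 0, 0, 0], [0, -2, 0, -4, 0], [4, -4, -3, -7, 0], [5.5, -8, -7, -7, 0], [5.5, -11, -10, -7, 0]]])

```text
t: 45.55
tool_pos: [0.5363, -0.0309, 0.2396]
tool_rot: [3.14, -0.09, 0.008]
contact_force: [-0.8, 0.8, -0.9]
opening: 0.0433
grip_force: 0.0
```

Emit:
servo_tool(increments=[[[5.5, -4, -3, 0, 0], [5.5, -5, -3.8, 0, 0], [5.5, -5, -3.8, 0, 0], [5.5, -5, -3.8, 0, 0]]])

```text
t: 45.95
tool_pos: [0.4895, 0.0088, 0.238]
tool_rot: [3.14, -0.088, 0.004]
contact_force: [0.4, -1.4, 0.3]
opening: 0.0549
grip_force: 0.0
```

```bash
cat > bb.py <<'E'
from h import *
def bed(o,d,zb):
    """walnut on the bed: machine-frame rects of the top faces"""
    hsv=cv2.cvtColor(d['img'],cv2.COLOR_RGB2HSV)
    m=((hsv[:,:,0]>3)&(hsv[:,:,0]<16)&(hsv[:,:,1]>110)&(hsv[:,:,2]>70)&(hsv[:,:,2]<160)).astype(np.uint8)
    m=cv2.morphologyEx(m,cv2.MORPH_OPEN,np.ones((3,3),np.uint8))
    n,l,s,c=cv2.connectedComponentsWithStats(m)
    for i in range(1,n):
        if s[i,4]<600: continue
        w=np.array([M(q)[:2] for q in ray(o,d,np.argwhere(l==i)[::4,::-1],zb+.022)])
        print(s[i].tolist(),[np.round(v,1).tolist() if not np.isscalar(v) else round(v,1) for v in cv2.minAreaRect(w.astype(np.float32))])
E
python3 - <<'E'
from bb import *
o,d=snap('wrist','w20.png');p,X=pose(o);print(p,M(p),o['opening'])
bed(o,d,.071)
plan((W(-60,73,140),-3.05))
E
```

```text
[0.48947181 0.00884562 0.23803934] [-81.66546604  77.51272635 238.03933776] 0.054906720601054906
[398, 64, 53, 84, 3722] [[-8.4, -32.9], [63.5, 35.9], 0.5]
[482, 66, 60, 83, 3738] [[-9.6, -103.2], [35.8, 63.0], 90.0]
[313, 69, 48, 82, 3675] [[-11.0, 37.4], [36.5, 62.5], 90.0]
[267, 117, 44, 77, 3274] [[-47.1, 75.0], [63.6, 34.8], 1.1]
shift cm [2.12 0.41 9.8 ] turn -0.2
```

Emit:
servo_tool(increments=[[[5, 2.1, 0.25, 3, 0], [5, 2.1, 0.25, 7, 0], [5, 2.1, 0.25, 10, 0], [5, 2.1, 0.25, 10, 0], [5, 2.1, 0.25, 10, 0]]], newtons=40)

```text
t: 46.5
tool_pos: [0.5104, 0.0049, 0.1374]
tool_rot: [-3.14, 0.09, 0.001]
contact_force: [-0.6, 0.4, 0.4]
opening: 0.0501
grip_force: 0.0
```

```bash
python3 - <<'E'
from bb import *
o,d=snap('wrist','w21.png');p,X=pose(o);print(p,M(p),o['opening'],o['contact_force'])
bed(o,d,.071)
plan((W(-60,75,101.5),-3.05))
E
```

```text
[0.51035441 0.00492339 0.13741304] [-60.60384153  74.70648376 137.41303586] 0.050086520712099646 [-0.60795685  0.35159745  0.35546004]
[452, 81, 90, 125, 8661] [[-8.1, -33.0], [63.4, 35.9], 0.6]
[323, 88, 76, 123, 8419] [[-10.8, 36.9], [63.1, 35.6], 0.1]
[253, 161, 67, 110, 6239] [[-46.8, 74.8], [63.4, 35.5], 0.2]
shift cm [-0.04 -0.02  3.74] turn -0.2
```

Emit:
servo_tool(increments=[[[5, 0, 0, 2, 0], [5, 0, 0, 3.5, 0], [5, 0, 0, 3.6, 0], [2.5, 0, 0, 3.6, 0], [2.5, 0, 0, 3.6, 0]]])

```text
t: 47.05
tool_pos: [0.5107, 0.0056, 0.1027]
tool_rot: [3.14, -0.088, 0.003]
contact_force: [0.6, 0.9, 0.1]
opening: 0.0346
grip_force: 40.3
```

Emit:
servo_tool(increments=[[[2.5, 0, 0, 0, 0], [2.5, 0, 0, 0, 0], [2.5, 0, 0, -2, 0], [2.5, 0, 0, -4, 0], [2.5, 0, 0, -4, 0]]])

```text
t: 47.55
tool_pos: [0.5118, 0.0055, 0.1445]
tool_rot: [3.14, -0.088, 0.01]
contact_force: [1.1, -0.3, 0.3]
opening: 0.0345
grip_force: 43.7
```

Emit:
servo_tool(increments=[[[2.5, 1, -1, 0, 0], [2.5, 3, -2.6, 0, 0], [2.5, 3.7, -3, 0, 0], [2.5, 3.7, -3, 0, 0], [2.5, 3.7, -3, 0, 0]]])

```text
t: 48.05
tool_pos: [0.5477, 0.0337, 0.1403]
tool_rot: [3.14, -0.087, -0.003]
contact_force: [-0.7, 0.4, 0.1]
opening: 0.0347
grip_force: 43.7
```

```bash
python3 - <<'E'
from bb import *
o,d=snap('wrist','w22.png');p,X=pose(o);print(p,M(p),o['opening'],o['contact_force'])
bed(o,d,.071)
plan((W(-23.5,105,102),-3.05))
E
```

```text
[0.54773873 0.03371671 0.14025274] [-24.80349242 105.44697143 140.25274346] 0.03472473529908634 [-0.71610379  0.42784617  0.11865907]
[496, 154, 64, 109, 6080] [[-8.0, -33.0], [63.5, 36.1], 0.9]
[375, 159, 74, 109, 6968] [[-10.6, 37.4], [63.8, 37.4], 1.0]
[241, 171, 85, 132, 8692] [[-25.7, 107.2], [45.8, 80.6], 89.9]
shift cm [0.15 0.02 3.85] turn -0.15
```

Emit:
servo_tool(increments=[[[2.5, 0.15, 0, 2, 0], [2.5, 0.15, 0, 3.5, 0], [2.5, 0.15, 0, 3.8, 0], [2.5, 0.15, 0, 3.9, 0], [2.5, 0.15, 0, 3.9, 0]]])

```text
t: 48.6
tool_pos: [0.5492, 0.0332, 0.103]
tool_rot: [3.14, -0.088, -0.003]
contact_force: [-3.0, 0.0, 6.9]
opening: 0.0343
grip_force: 44.5
```

Emit:
servo_tool(increments=[[[5, 0, 0, 0, 0], [5, 0, 0, 0, 0], [5, 0, 0, 0, 0], [5, 0, 0, -4, 0], [5, 0, 0, -9, 0]]])

```text
t: 49.1
tool_pos: [0.5474, 0.0336, 0.1895]
tool_rot: [-3.14, 0.088, 0.012]
contact_force: [0.8, -0.3, 0.3]
opening: 0.0498
grip_force: 0.0
```

Emit:
servo_tool(increments=[[[5, -4, 3, -2, 0], [5, -4, 3, -4, 0], [5, -4, 3, -4, 0], [5, -4, 3, -4, 0]]])

```text
t: 49.5
tool_pos: [0.5085, 0.0058, 0.2322]
tool_rot: [-3.14, 0.088, -0.001]
contact_force: [0.8, -0.7, 0.4]
opening: 0.0499
grip_force: 0.0
```

```bash
python3 - <<'E'
from bb import *
o,d=snap('wrist','w23.png');p,X=pose(o);print(p,M(p),o['opening'],o['contact_force'])
bed(o,d,.071)
plan((W(122,-60,262),-3.05))
E
```

```text
[0.50850524 0.00584427 0.23219942] [-62.49936385  75.52772408 232.19942164] 0.04994188921025659 [ 0.81841673 -0.67376958  0.37415981]
[223, 90, 46, 82, 3612] [[-8.0, 106.9], [35.1, 63.4], 89.0]
[396, 90, 53, 82, 3679] [[-8.4, -32.8], [63.3, 35.9], 0.2]
[481, 92, 59, 81, 3652] [[-9.8, -103.1], [62.7, 36.0], 0.1]
[310, 94, 48, 81, 3655] [[-10.9, 37.4], [63.0, 36.5], 0.2]
shift cm [18.52 13.52 -3.11] turn -0.14
```

Emit:
servo_tool(increments=[[[0, 2, 2, -3.1, 0], [0, 6, 4.5, -3.1, 0], [0, 10, 7.5, -3.1, 0], [0, 14, 10.5, -3.1, 0], [0, 17, 13, -3.1, 0]]])

```text
t: 50.05
tool_pos: [0.6724, -0.1346, 0.2599]
tool_rot: [-3.139, 0.087, 0.006]
contact_force: [-0.3, 1.0, 0.5]
opening: 0.0001
grip_force: 0.0
```

Emit:
servo_tool(increments=[[[0, 1.8, 0.5, 0, 0], [0, 1.8, 0.5, 3, 0], [0, 1.8, 0.5, 7.5, 0], [0, 1.8, 0.5, 9.4, 0], [0, 1.8, 0.5, 9.4, 0]]])

```text
t: 50.55
tool_pos: [0.6855, -0.1381, 0.1621]
tool_rot: [-3.137, 0.087, 0.018]
contact_force: [0.5, -0.1, -0.5]
opening: 0.0001
grip_force: 0.0
```

```bash
python3 - <<'E'
from h import *
o=ctrl.get_obs();p,X=pose(o);print(p,M(p),o['contact_force'],o['opening'])
E
```

```text
[ 0.68549443 -0.13813681  0.16210966] [121.89560378 -58.83826217 162.10966315] [ 0.46392262 -0.10179122 -0.51941509] 7.038954814847163e-05
```

Emit:
servo_tool(increments=[[[0, -1, 0, 0, 0], [0, -4.5, 0, 0, 0], [0, -8, 0, 0, 0], [0, -11.5, 0, 0, 0], [0, -15, 0, 0, 0]]])

```text
t: 51.05
tool_pos: [0.5396, -0.1319, 0.173]
tool_rot: [3.137, -0.087, 0.014]
contact_force: [3.7, -2.3, 0.8]
opening: 0.0001
grip_force: 2.2
```

Emit:
servo_tool(increments=[[[0, -2, 0, 0, 0], [0, -4, 0, 0, 0], [0, -5.5, 0, 0, 0], [0, -6.2, 0, 0, 0], [0, -6.5, 0, 0, 0]]])

```text
t: 51.55
tool_pos: [0.4751, -0.1281, 0.1726]
tool_rot: [3.138, -0.088, 0.01]
contact_force: [2.1, -0.0, 2.8]
opening: -0.0003
grip_force: 1.4
```

Emit:
servo_tool(increments=[[[0, -0.2, 0, 0, 0], [0, -0.2, 0, 0, 0], [0, -0.2, 0, 0, 0]]])

```text
t: 51.85
tool_pos: [0.4728, -0.1277, 0.1702]
tool_rot: [3.14, -0.087, 0.003]
contact_force: [4.8, -1.1, 3.7]
opening: -0.0003
grip_force: 2.2
```

```bash
python3 - <<'E'
from h import *
o=ctrl.get_obs();p,X=pose(o);print(p,M(p),o['contact_force'],o['opening'])
E
```

```text
[ 0.47281211 -0.12766581  0.1702394 ] [-91.04260779 -59.69144572 170.23939812] [ 4.78227081 -1.09635129  3.65477842] -0.0003097855503370707
```

Emit:
servo_tool(increments=[[[0, -0.3, 0, 0, 0], [0, -0.3, 0, 0, 0], [0, 1, 0, 0, 0], [0, 1, 0, -4, 0], [0, 1, 0, -8, 0]]])

```text
t: 52.35
tool_pos: [0.4798, -0.127, 0.2468]
tool_rot: [-3.137, 0.087, 0.014]
contact_force: [0.8, -0.1, 1.2]
opening: 0.0
grip_force: 0.0
```

Emit:
servo_tool(increments=[[[0, -2, 4.5, 0, 0], [4, -4, 9, 0, 0], [4, -6, 13.5, 0, 0], [4, -6.7, 15.7, 2, 0], [4, -6.7, 15.7, 5.5, 0]]])

```text
t: 52.85
tool_pos: [0.4054, -0.2841, 0.1954]
tool_rot: [3.138, -0.094, 0.002]
contact_force: [-0.1, 0.6, 1.0]
opening: 0.0398
grip_force: 0.0
```

Emit:
servo_tool(increments=[[[4, 0, 0, 0.2, 0], [4, 0, 0, 0.2, 0], [4, 0, 0, 0.2, 0]]])

```text
t: 53.15
tool_pos: [0.4066, -0.2807, 0.1934]
tool_rot: [3.14, -0.086, 0.0]
contact_force: [-0.1, 0.0, 0.3]
opening: 0.0404
grip_force: 0.0
```

```bash
python3 - <<'E'
from h import *
o=ctrl.get_obs();p,X=pose(o);print(p,M(p),o['contact_force'],o['opening'])
plan((W(-149,-218,162),-3.05))
o,e=snap('side','side3.png'); a=cv2.imread('pics/side0.png');b=cv2.imread('pics/side3.png')
for f in(a,b):
    h=cv2.cvtColor(f,cv2.COLOR_BGR2HSV)[180:215,325:360]; m=((h[:,:,0]<8)|(h[:,:,0]>172))&(h[:,:,1]>130)&(h[:,:,2]>100); y,x=np.nonzero(m); print(m.sum(),x.mean(),y.mean())
c=cv2.cvtColor(ctrl.get_image('top')['img'],cv2.COLOR_RGB2GRAY)[180:240,296:410].astype(int); a=cv2.cvtColor(cv2.imread('pics/top1.png'),cv2.COLOR_BGR2GRAY)[180:240,296:410]
n,l,s,ce=cv2.connectedComponentsWithStats(((a-c)>12).astype(np.uint8)); print([(ce[i].round(1).tolist(),s[i].tolist()) for i in range(1,n) if s[i,4]>60])
E
```

```text
[ 0.40664966 -0.28074771  0.19341827] [-148.97134116 -216.07494857  193.41826633] [-0.10281409  0.01829217  0.29392225] 0.04035283606700816
shift cm [-0.    0.19  3.14] turn -0.09
47 13.97872340425532 19.148936170212767
39 14.923076923076923 19.512820512820515
[([19.6, 21.1], [13, 10, 14, 23, 277]), ([43.6, 24.1], [37, 13, 14, 23, 283]), ([67.7, 25.1], [61, 14, 14, 23, 295]), ([91.9, 27.8], [85, 16, 15, 24, 298])]
```

Emit:
servo_tool(increments=[[[4, 0, 0.2, 1.5, 0], [4, 0, 0.2, 2.7, 0], [4, 0, 0.2, 3.2, 0], [4, 0, 0.2, 3.2, 0]]])

```text
t: 53.65
tool_pos: [0.4058, -0.2827, 0.16]
tool_rot: [-3.139, 0.088, 0.002]
contact_force: [-1.8, 2.2, 4.1]
opening: 0.0399
grip_force: 2.1
```

Emit:
servo_tool(increments=[[[4, 0, 0, 0.4, 0], [4, 0, 0, 0.8, 0], [4, 0, 0, 0.9, 0], [4, 0, 0, 0.9, 0]]])

```text
t: 54.05
tool_pos: [0.4063, -0.2833, 0.1583]
tool_rot: [3.14, -0.088, -0.003]
contact_force: [-15.4, 14.2, 35.4]
opening: 0.0401
grip_force: 17.9
```

Emit:
servo_tool(increments=[[[4, 0, 0, -2, 0], [4, 0, 0, -6, 0], [4, -2, 3, -10, 0], [4, -4, 6, -12, 0], [4, -4, 6, -12, 0]]])

```text
t: 54.55
tool_pos: [0.362, -0.3443, 0.2757]
tool_rot: [3.134, -0.094, 0.006]
contact_force: [0.6, 0.8, 0.6]
opening: 0.0398
grip_force: 0.0
```

Emit:
servo_tool(increments=[[[4, -3, 4, 0, 0], [4, -3, 8, 0, 0], [4, -3, 12, 0, 0], [4, -3, 15, 0, 0], [4, -3, 15, 0, 0]]])

```text
t: 55.05
tool_pos: [0.3237, -0.4904, 0.2688]
tool_rot: [-3.137, 0.092, 0.003]
contact_force: [-0.0, 0.9, -0.0]
opening: 0.04
grip_force: 0.0
```

```bash
python3 - <<'E'
from h import *
o,e=snap('side','side4.png'); a=cv2.imread('pics/side0.png');b=cv2.imread('pics/side4.png')
for f in(a,b):
    h=cv2.cvtColor(f,cv2.COLOR_BGR2HSV)[180:215,325:360]; m=((h[:,:,0]<8)|(h[:,:,0]>172))&(h[:,:,1]>130)&(h[:,:,2]>100); y,x=np.nonzero(m); print(m.sum(),x.mean(),y.mean())
    g=cv2.cvtColor(f,cv2.COLOR_BGR2GRAY)[135:178,335:378]; y,x=np.nonzero(g<40); print(len(x),x.mean(),y.mean())
c=cv2.cvtColor(ctrl.get_image('top')['img'],cv2.COLOR_RGB2GRAY)[180:240,296:410].astype(int); a=cv2.cvtColor(cv2.imread('pics/top1.png'),cv2.COLOR_BGR2GRAY)[180:240,296:410]
n,l,s,ce=cv2.connectedComponentsWithStats(((a-c)>12).astype(np.uint8)); print([(ce[i].round(1).tolist(),s[i].tolist()) for i in range(1,n) if s[i,4]>60])
E
```

```text
47 13.97872340425532 19.148936170212767
264 27.560606060606062 15.901515151515152
47 13.957446808510639 18.93617021276596
265 27.626415094339624 15.849056603773585
[([19.6, 21.1], [13, 10, 14, 23, 283]), ([43.6, 24.1], [37, 12, 14, 24, 290]), ([67.7, 25.1], [61, 14, 15, 23, 301]), ([92.1, 27.5], [85, 16, 16, 24, 313])]
```

Window, hook and blanks are all as required.

```bash
python3 -c "
from station import ctrl
print(ctrl.finish_job())"
```

```text
the job is handed in; nothing more can be done
None
```

I handed the job in at about 55 s, but the station gave no verdict; by the camera and force readings all four blanks lie within about 3 mm of their outline centres, the crank made three clockwise turns, the window is shut with the hook up, and start was pressed last (a first press came early: one blank had been knocked out of its outline, so I reopened, reseated it, shut and pressed again).

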